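Set up the analyser's check run

ROBOT

A 6-joint arm with a two-finger parallel gripper is mounted at the origin on the work surface. World frame = base frame: x ahead of the robot, y to its left, z up, the work surface at z = 0. Lengths are in m, angles in rad, forces in N, time in s.
With the tool pointing down it reaches from about 0.3 to 0.775 m from the base axis. Payload 14.6 kg.
Tool frame: the origin (TCP) lies at the very end of the fingers, on their centre line; the grasp point (between the pads) lies 19 mm behind it; z points along the fingers, y is the direction in which the jaws open and shut (so a half turn about z gives the same grasp; the last joint's range is limited). The gripper opens to 94 mm and grips with 3 to 60 N. Pads are 16 mm wide; open, the fingers measure 119 mm over their backs; the gripper's body (75 mm by 177 mm) begins 78 mm behind the grasp point.
Start: joints at [1.248, 0.3, 1.521, -0, 1.321, -0.067], TCP at [0.139, 0.532, 0.205] pointing down, gripper open.
Joint ranges: [-3.03, 3.03], [-0.79, 2.21], [0.23, 2.52], [-1.04, 4.18], [0, 3.07], [-2.55, 2.55]. Speed limits (rad/s): [2.22, 2.22, 2.57, 3.14, 3.14, 3.14].

INTERFACE

Orientations are given as [roll, pitch, yaw] about the fixed x, y, z axes, in that order (R = Rz(yaw) Ry(pitch) Rx(roll)).
In Python, from station import ctrl, eyes gives the robot as it stands.
- The arm moves only by the tool jog_arm, never from a script. Its argument "moves" is a list of rows, each a list of 3 entries, a list of its own where there are three numbers: the shift along the world's x, y, z in mm, then the turn, a rotation vector about the world's x, y, z in units of 5 degrees (1.0 is 5 degrees), then the finger opening in mm, from 0 to 94. In form: [[[tx, ty, tz], [wx, wy, wz], jaw], ...]. A call has 1 to 5 rows; each row is the pose to reach, as a shift and turn from the pose commanded when the call began; what a row does not reach only later rows make up. A row lasts 1/12 s, in which the tool goes at most 41.7 mm and 7.16 degrees, less where a joint would pass 70% of its speed; a pose out of reach is approached as far as the arm can. A call with a gripper value outside its range is refused whole. The fingers move at their own pace and stop on an object; "squeeze" is the grip in N (left out, the last holds). Time passes only in rows, so rows that repeat a pose let the fingers close. It gives the time, the measured TCP pose, the force and the opening at its end, in the units of the state.
- ctrl.get_obs(): the state, without advancing time (a new reading comes with each control period).
- eyes.camera(name): name is "side" or "top"; returns a dict with "frame" (420x560x3 uint8, red, green, blue), "vertical_fov" (degrees; the focal length in pixels is half the picture's height over the tangent of half this angle, whatever the lens; pixels are square), "cx", "cy" (the principal point, pixels), "eye" and "attitude" of the camera in the world. Camera axes: x right, y down, z forward; pixel columns grow to the right and rows downward; lengths in m; the calibration is good to about 2 mm. A picture is of the moment at which its call begins. There is no depth.
- ctrl.hand_in(): hands the job in, once; it reports no verdict.
The state is a dict: "time_s": time; "qpos": joint angles; "joint_vel": joint speeds; "tau": joint torques, N m; "ee_pos": TCP position; "eef_rot": TCP orientation; "force": force on the tool from outside, world axes, zero at the start; "moment": the same for the moment, N m; "grip_width": finger opening in m.
Only numpy, scipy, OpenCV 4.12 (cv2) and the standard library are available. Lean on these libraries where they do the work, as an engineer would, in place of code of your own. Each camera call takes 0.05 s, during which the arm holds its last target.

TASK

Set up the analyser for its check run: lay the used disc from the round recess flat in the grey return tray, seat the fresh disc fully home in the round recess and the square plate fully home in the square one, and stand every tube from the arrival rack upright, all the way down, in its own hole of the deck. The tubes are thin glass: grip them gently, with no more than 40 N at each finger, and never tip them over; leave the mouse, the tip box and the bottle alone. When everything is loaded and let go, press the start button all the way down.

Things in the scene. Friction and masses are not known exactly. Their poses are not given: they have to be found in the camera images.
- deck: white loading deck of the benchtop analyser, fixed to the bench; its flat top 280 mm wide (y = -140 to 140 mm), from x = -120 to 140 mm, 50 mm above the bench; origin on the bench, x towards the instrument head (75 mm tall, x = 142 to 252 mm), y to the left seen from the robot, z up
- round_well (a point): centre of the mouth of the round recess in the deck top: 83 mm across, 10 mm deep; z up; a used disc sits in it at the start
- square_well (a point): centre of the mouth of the square recess in the deck top: 73 by 73 mm, 10 mm deep, sides along the deck's x and y, 130 mm from the round one
- start (a joint): grey start button of the analyser, 26 mm across, on a black housing in the middle of the deck; 0 m out, 0.006 m fully pressed (about 5 N), springs back
- start_top (a point): centre of the top of the start button
- disc_new: fresh round blank: plain grey aluminium disc 80 mm across and 14 mm thick with a central upright hub 26 mm across and 28 mm tall (42 mm in all), about 180 g, lying on the bench; origin at the centre of its underside, z up
- disc_used: used round blank, same shape as the fresh one, sitting in the round recess at the start; origin at the centre of its underside, z up
- plate: square blank: plain grey aluminium plate 70 by 70 by 14 mm with a central upright grip bar 40 mm (along x) by 20 mm (along y) and 28 mm tall (42 mm in all), about 200 g, lying on the bench; origin at the centre of its underside, z up; either way round fits
- tray: grey open return tray fixed to the bench, 140 by 140 mm outside, walls 4 mm thick and 30 mm tall, floor 4 mm thick; origin under its centre, z up
- rack: white arrival rack fixed to the bench, block 120 by 120 by 50 mm with four 19 mm holes 40 mm deep at x, y = +-35 mm, in which the tubes stand at the start; origin under its centre
- mouse: black computer mouse 100 mm long, a bystander; origin under its centre
- tipbox: blue and white box 85 by 115 by 50 mm, a bystander; origin under its centre
- sanitizer: bottle 170 mm tall, 60 mm across, a bystander; origin under its centre
- hole0 (a point): centre of the mouth of a tube hole in the deck top, 19 mm across and 40 mm deep, row of four 60 mm apart near the instrument head, deck y = -90 mm
- hole1 (a point): centre of the mouth of a tube hole in the deck top, 19 mm across and 40 mm deep, row of four 60 mm apart near the instrument head, deck y = -30 mm
- hole2 (a point): centre of the mouth of a tube hole in the deck top, 19 mm across and 40 mm deep, row of four 60 mm apart near the instrument head, deck y = 30 mm
- hole3 (a point): centre of the mouth of a tube hole in the deck top, 19 mm across and 40 mm deep, row of four 60 mm apart near the instrument head, deck y = 90 mm
- tube0: amber glass tube, 16 mm across, 102 mm tall, round bottom, top 16 mm is a black cap 18 mm across; 30 g; stands upright in the arrival rack (may be absent); origin at the centre of its bottom end, z to the cap
- tube1: amber glass tube, 16 mm across, 102 mm tall, round bottom, top 16 mm is a black cap 18 mm across; 30 g; stands upright in the arrival rack (may be absent); origin at the centre of its bottom end, z to the cap
- tube2: amber glass tube, 16 mm across, 102 mm tall, round bottom, top 16 mm is a black cap 18 mm across; 30 g; stands upright in the arrival rack (may be absent); origin at the centre of its bottom end, z to the cap
- tube3: amber glass tube, 16 mm across, 102 mm tall, round bottom, top 16 mm is a black cap 18 mm across; 30 g; stands upright in the arrival rack (may be absent); origin at the centre of its bottom end, z to the cap
There are look-alikes about, which are no part of the job. Leave any blue look-alike of the tube1 alone.

How it is judged:
On the way, in this order (a step that is already met when the one before it is completed fails the run):
1. the used disc lies in the tray, both blanks are fully home in their recesses and every tube stands in a deck hole, all let go (x of disc_used in the frame of tray between -0.034 and 0.034 m and y of disc_used in the frame of tray between -0.034 and 0.034 m and z of disc_used in the frame of tray below 0.009 m and angle between each of disc_used, disc_new, plate's own z axis and vertical below 0.06 rad and horizontal distance between disc_new and round_well below 0.005 m and z of disc_new in the frame of round_well below -0.0075 m and horizontal distance between plate and square_well below 0.005 m and z of plate in the frame of square_well below -0.0075 m and ((horizontal distance between tube0 and hole0 below 0.007 m and z of tube0 in the frame of hole0 below -0.034 m) or (horizontal distance between tube0 and hole1 below 0.007 m and z of tube0 in the frame of hole1 below -0.034 m) or (horizontal distance between tube0 and hole2 below 0.007 m and z of tube0 in the frame of hole2 below -0.034 m) or (horizontal distance between tube0 and hole3 below 0.007 m and z of tube0 in the frame of hole3 below -0.034 m)) and ((horizontal distance between tube1 and hole0 below 0.007 m and z of tube1 in the frame of hole0 below -0.034 m) or (horizontal distance between tube1 and hole1 below 0.007 m and z of tube1 in the frame of hole1 below -0.034 m) or (horizontal distance between tube1 and hole2 below 0.007 m and z of tube1 in the frame of hole2 below -0.034 m) or (horizontal distance between tube1 and hole3 below 0.007 m and z of tube1 in the frame of hole3 below -0.034 m)) and ((horizontal distance between tube2 and hole0 below 0.007 m and z of tube2 in the frame of hole0 below -0.034 m) or (horizontal distance between tube2 and hole1 below 0.007 m and z of tube2 in the frame of hole1 below -0.034 m) or (horizontal distance between tube2 and hole2 below 0.007 m and z of tube2 in the frame of hole2 below -0.034 m) or (horizontal distance between tube2 and hole3 below 0.007 m and z of tube2 in the frame of hole3 below -0.034 m)) and ((horizontal distance between tube3 and hole0 below 0.007 m and z of tube3 in the frame of hole0 below -0.034 m) or (horizontal distance between tube3 and hole1 below 0.007 m and z of tube3 in the frame of hole1 below -0.034 m) or (horizontal distance between tube3 and hole2 below 0.007 m and z of tube3 in the frame of hole2 below -0.034 m) or (horizontal distance between tube3 and hole3 below 0.007 m and z of tube3 in the frame of hole3 below -0.034 m)) and contact force between the fingers and disc_used below 0.3 N and contact force between the fingers and disc_new below 0.3 N and contact force between the fingers and plate below 0.3 N and contact force between the fingers and tube0 below 0.3 N and contact force between the fingers and tube1 below 0.3 N and contact force between the fingers and tube2 below 0.3 N and contact force between the fingers and tube3 below 0.3 N), for 0.2 s.
2. the start button is pressed (value of joint start above 0.0045 m), for 0.05 s.
At the end, for the whole second after the job is handed in: Used disc flat in the tray, centre within 34 mm of the tray's centre in x and y; fresh disc and plate within 5 mm of their recesses' centres, level, at least 7.5 mm deep; each tube at least 34 mm deep in a deck hole; all released and at rest, button out (all of step 1 and linear speed of each of disc_used, disc_new, plate, tube0, tube1, tube2, tube3 below 0.02 m/s and value of joint start below 0.002 m); the robot touches nothing.
It fails at once if a tube is gripped with more than 50 N a finger (both fingers together over 100 N) (contact force between the fingers and tube0 above 100 N or contact force between the fingers and tube1 above 100 N or contact force between the fingers and tube2 above 100 N or contact force between the fingers and tube3 above 100 N).
It fails at once if a tube is tipped over (angle between any of tube0, tube1, tube2, tube3's own z axis and vertical above 0.9 rad).
It fails at once if a bystander is shoved more than 30 mm (distance of any of mouse, tipbox, sanitizer from where it was at the start of the episode above 0.03 m).
Of tube0, tube1, tube2, tube3 only 2 to 4 are there at a start; the rules pass over those that are not, and their reading is None.
At some moment in a run one of disc_new, plate may be knocked a few centimetres aside while the robot is not near it.
It also fails if it takes over 210 s, if anything falls off the work surface, if the arm or the gripper's body presses on something with over 40 N, if the wrist force passes 120 N, or if a joint passes its speed limit or range.

## Working session

There is one attempt and no reset: what is moved stays moved. The work goes in short steps, Python scripts to look and compute and a tool call to move; the robot and the scene stay as the last step left them, time stands still between calls to the robot, and variables do not carry over. Pictures are saved under pics/ and viewed, and the job is handed in when it is done.

Besides the shell and the picture viewer there is one more tool, called after "Request:" by a JSON object that holds its "name" and its "arguments", one argument or row to a line. jog_arm: Moves the arm, as the interface text tells. Its arguments: {"type":"object","properties":{"moves":{"type":"array","items":{"type":"array"}},"squeeze":{"type":"number"}},"required":["moves"]}

```bash
ls; mkdir -p pics; python3 - <<'E'
from station import ctrl, eyes
import cv2
print(ctrl.get_obs())
for n in("side","top"):
    c=eyes.camera(n); cv2.imwrite(f"pics/{n}0.png",c["frame"][:,:,::-1])
    print(n,{k:v for k,v in c.items() if k!="frame"})
E
```

```text
pics
{'time_s': 0.0, 'qpos': array([ 1.24842638e+00,  3.00450458e-01,  1.52157467e+00, -2.45499898e-05,
        1.32072065e+00, -6.66018329e-02]), 'joint_vel': array([ 0.00073037, -0.00029233, -0.00204789,  0.00174488,  0.00070666,
       -0.00097341]), 'tau': array([-1.13074275e-03, -5.31805408e+01, -3.52740884e+01,  7.08012516e-02,
        2.43549328e-02, -8.16635634e-05]), 'ee_pos': array([0.13906928, 0.53185247, 0.20490037]), 'eef_rot': array([-3.14044050e+00, -5.30167504e-05,  2.88583060e+00]), 'force': array([0.08671962, 0.49559253, 0.08745763]), 'moment': array([0.01226462, 0.02088127, 0.0007691 ]), 'grip_width': 0.09380397282399554}
side {'vertical_fov': 51.545171603640924, 'cx': 287.1191139191097, 'cy': 210.36569650370683, 'eye': array([ 0.30180257, -0.77226552,  0.6168213 ]), 'attitude': array([-2.16315227, -0.00371203, -0.28734685])}
top {'vertical_fov': 51.18699838510651, 'cx': 274.9271943510661, 'cy': 201.46229498992125, 'eye': array([ 0.33445485, -0.00673891,  1.16181569]), 'attitude': array([-2.95215067, -0.0132792 , -1.5678975 ])}
```

View pics/top0.png

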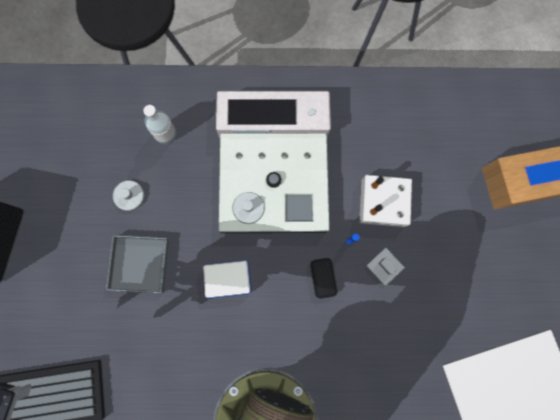

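View pics/side0.png

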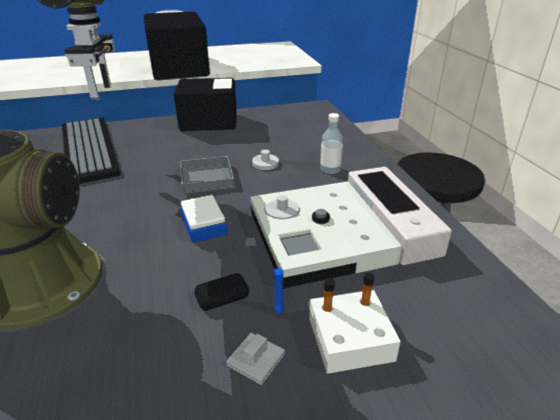

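```bash
cat > h.py <<'E'
import numpy as np, cv2
from scipy.spatial.transform import Rotation as R
from station import ctrl, eyes
def cam(n):
    c=eyes.camera(n); c["R"]=R.from_euler("xyz",c["attitude"]).as_matrix(); c["f"]=c["frame"].shape[0]/2/np.tan(np.radians(c["vertical_fov"]/2)); return c
def ray(c,u,v):
    d=c["R"]@np.array([(u-c["cx"])/c["f"],(v-c["cy"])/c["f"],1.]); return d
def onz(c,u,v,z):
    d=ray(c,u,v); return c["eye"]+d*(z-c["eye"][2])/d[2]
def proj(c,p):
    q=c["R"].T@(np.array(p)-c["eye"]); return c["f"]*q[0]/q[2]+c["cx"],c["f"]*q[1]/q[2]+c["cy"]
def crop(c,u0,v0,u1,v1,s,name,grid=0):
    im=c["frame"][v0:v1,u0:u1,::-1]; im=cv2.resize(im,None,fx=s,fy=s,interpolation=cv2.INTER_CUBIC)
    if grid:
        for u in range((u0//grid+1)*grid,u1,grid):
            cv2.line(im,(int((u-u0+.5)*s),0),(int((u-u0+.5)*s),8),(0,0,255),1); cv2.putText(im,str(u),(int((u-u0)*s)-10,20),0,.4,(0,0,255),1)
        for v in range((v0//grid+1)*grid,v1,grid):
            cv2.line(im,(0,int((v-v0+.5)*s)),(8,int((v-v0+.5)*s)),(0,0,255),1); cv2.putText(im,str(v),(10,int((v-v0)*s)+5),0,.4,(0,0,255),1)
    cv2.imwrite("pics/"+name,im)
E
python3 - <<'E'
from h import *
c=cam("top"); 
crop(c,205,80,345,240,3.7,"a.png",10)
crop(c,95,170,265,305,4.5,"b.png",10)
crop(c,300,160,430,300,4.2,"c.png",10)
E
```

```text
(no output)
```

View pics/a.png

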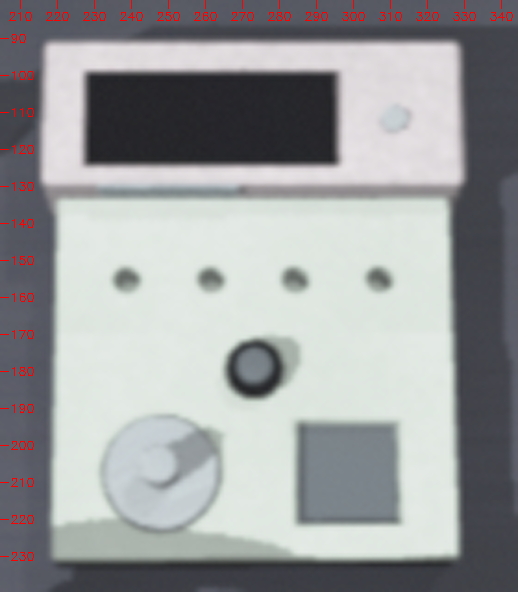

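View pics/b.png

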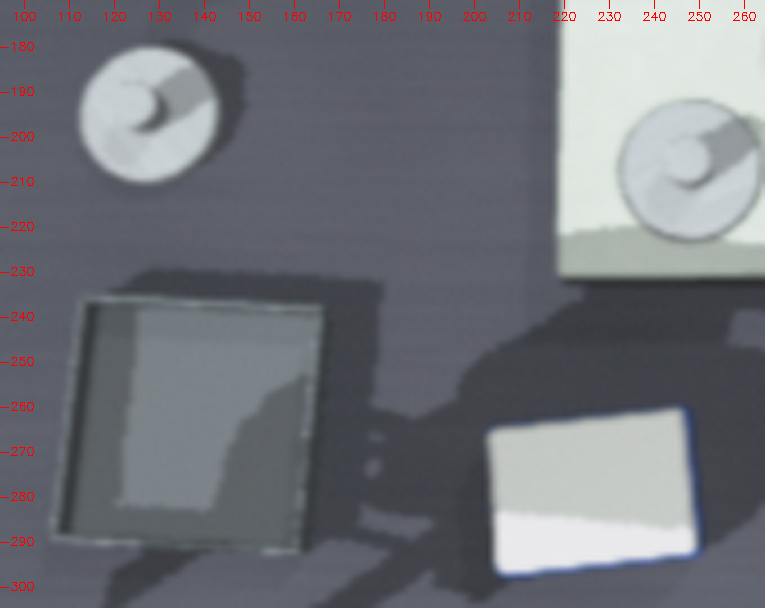

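View pics/c.png

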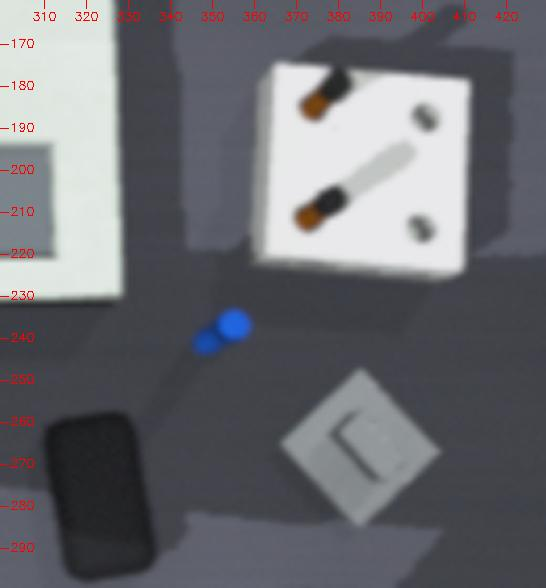

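```bash
python3 - <<'E'
from h import *
c=cam("top"); np.set_printoptions(precision=4,suppress=True)
def A(x,y,z,u0=205,v0=80,s=3.7): return onz(c,u0+(x+.5)/s-.5,v0+(y+.5)/s-.5,z)
for n,p in dict(h3=(126,280),h2=(210,280),h1=(295,280),h0=(379,280),q1=(298,423),q2=(397,422),q3=(401,523),q4=(297,523),fl=(50,561),fr=(460,558)).items(): print(n,A(*p,.05))
print("used",A(161,473,.054)); print("button",A(254,366,.08)); print("usedhub",A(160,465,.082))
B=lambda x,y,z:A(x,y,z,95,170,4.5)
print("new",B(149,115,.014),"hub",B(137,103,.042))
for p in [(83,299),(323,309),(300,551),(56,537)]: print("tray",B(*p,.03))
C=lambda x,y,z:A(x,y,z,300,160,4.2)
for p in [(360,369),(440,452),(361,526),(280,444)]: print("plate",C(*p,.014))
print("bar centre",C(368,447,.042))
for p in [(426,117),(421,228)]: print("rackhole",C(*p,.05))
for p in [(277,64),(470,80),(464,274),(263,264)]: print("rack",C(*p,.05))
for p in [(338,84),(330,202)]: print("cap",C(*p,.112))
print("blue",C(234,324,.102))
E
```

```text
h3 [0.6709 0.0749 0.05  ]
h2 [0.6713 0.0151 0.05  ]
h1 [ 0.6717 -0.0454  0.05  ]
h0 [ 0.6721 -0.1053  0.05  ]
q1 [ 0.5676 -0.0474  0.05  ]
q2 [ 0.5688 -0.1168  0.05  ]
q3 [ 0.4973 -0.1187  0.05  ]
q4 [ 0.4969 -0.0466  0.05  ]
fl [0.4697 0.1234 0.05  ]
fr [ 0.4731 -0.1591  0.05  ]
used [0.5309 0.0478 0.054 ]
button [ 0.6011 -0.0162  0.08  ]
usedhub [0.5314 0.0472 0.082 ]
new [0.5695 0.3705 0.014 ] hub [0.5708 0.3686 0.042 ]
tray [0.4585 0.3958 0.03  ]
tray [0.4533 0.2585 0.03  ]
tray [0.3175 0.2646 0.03  ]
tray [0.3248 0.4012 0.03  ]
plate [ 0.4333 -0.3112  0.014 ]
plate [ 0.3822 -0.3586  0.014 ]
plate [ 0.337  -0.3075  0.014 ]
plate [ 0.3868 -0.2594  0.014 ]
bar centre [ 0.3839 -0.3065  0.042 ]
rackhole [ 0.5866 -0.3498  0.05  ]
rackhole [ 0.5168 -0.3431  0.05  ]
rack [ 0.62   -0.2582  0.05  ]
rack [ 0.6104 -0.3785  0.05  ]
rack [ 0.4884 -0.368   0.05  ]
rack [ 0.494  -0.2451  0.05  ]
cap [ 0.5922 -0.2797  0.112 ]
cap [ 0.5216 -0.2721  0.112 ]
blue [ 0.4514 -0.2159  0.102 ]
```

```bash
python3 - <<'E'
from h import *
c=cam("side"); np.set_printoptions(precision=2,suppress=True)
P=[(.6709,.0749,.05),(.6713,.0151,.05),(.6717,-.0454,.05),(.6721,-.1053,.05),(.5676,-.0474,.05),(.5688,-.1168,.05),(.4973,-.1187,.05),(.4969,-.0466,.05),(.5311,.0475,.082),(.571,.369,.042),(.6011,-.0162,.08),(.5922,-.2797,.112),(.5216,-.2721,.112),(.3839,-.3065,.042),(.5866,-.3498,.05),(.5168,-.3431,.05),(.4585,.3958,.03),(.4533,.2585,.03),(.3175,.2646,.03),(.3248,.4012,.03)]
im=cv2.resize(c["frame"][110:390,170:450,::-1],None,fx=2.85,fy=2.85,interpolation=cv2.INTER_CUBIC)
for p in P:
    u,v=proj(c,p); im=cv2.drawMarker(im.copy(),(int((u+.5-170)*2.85),int((v+.5-110)*2.85)),(0,0,255),0,10,1)
cv2.imwrite("pics/s1.png",cv2.resize(im,(600,600)) if 0 else im[:600])
cv2.imwrite("pics/s2.png",im[300:])
E
```

```text
(no output)
```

View pics/s1.png

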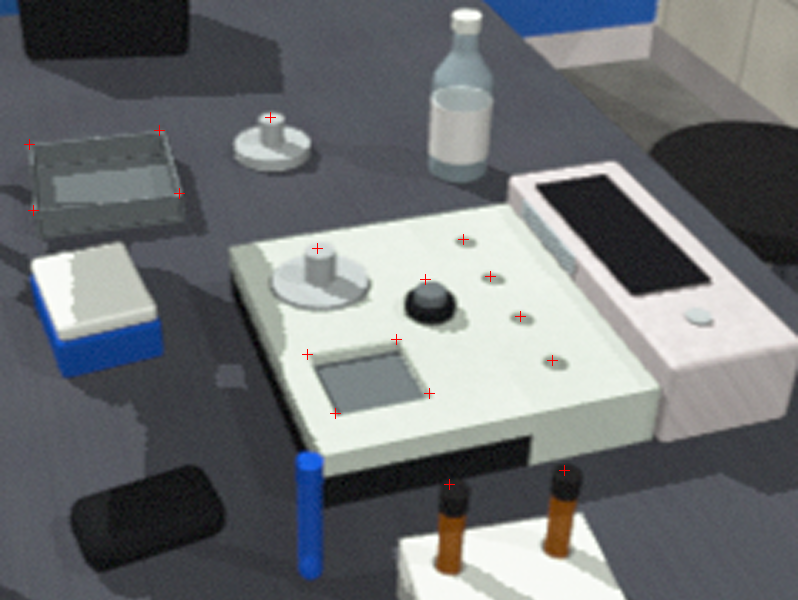

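View pics/s2.png

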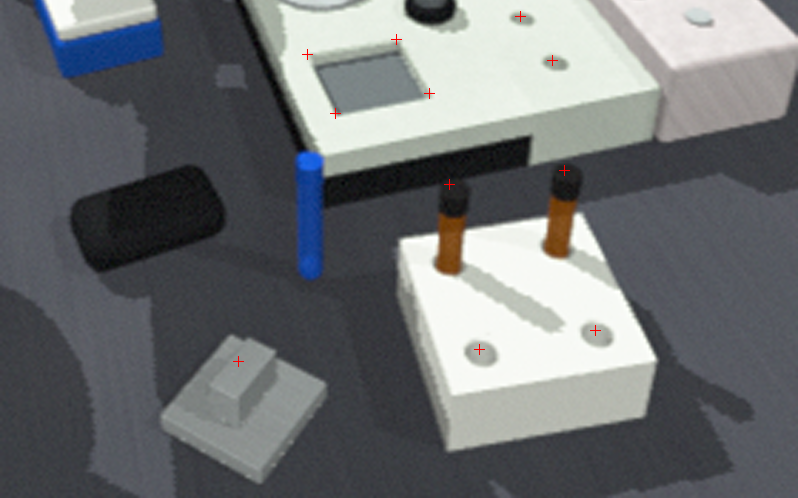

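Candidates in the top picture:
- **Disc to remove:** (248,207), seated in the round recess. The fresh disc lies on the bench at (127,195).
- **Tubes:** amber, black-capped ones at (380,180) and (378,208) in the rack. The blue look-alike at (355,238) is to be left alone.
- **Plate:** (386,267). The grey square at (299,207) is the empty recess.

The crops confirm these choices, so I start with the used disc.

Request:
{"name": "jog_arm", "arguments": {
  "moves": [
    [[130,-160,0],[0,0,2.93],94],
    [[130,-160,0],[0,0,2.93],94],
    [[130,-160,0],[0,0,2.93],94],
    [[130,-160,0],[0,0,2.93],94],
    [[130,-160,0],[0,0,2.93],94]
  ]
}}

```text
time_s: 0.67
ee_pos: [0.2682, 0.3724, 0.2054]
eef_rot: [3.142, 0.0, -3.141]
force: [0.9, -0.4, -0.1]
grip_width: 0.094
```

Request:
{"name": "jog_arm", "arguments": {
  "moves": [
    [[130,-160,0],[0,0,0],94],
    [[130,-160,0],[0,0,0],94],
    [[130,-160,0],[0,0,0],94],
    [[130,-160,0],[0,0,0],94],
    [[130,-160,0],[0,0,0],94]
  ]
}}

```text
time_s: 1.08
ee_pos: [0.3985, 0.2121, 0.2057]
eef_rot: [3.141, 0.0, 3.141]
force: [0.6, 0.9, -0.0]
grip_width: 0.0939
```

Request:
{"name": "jog_arm", "arguments": {
  "moves": [
    [[132,-164,0],[0,0,0],94],
    [[132,-164,0],[0,0,0],94],
    [[132,-164,0],[0,0,0],94],
    [[132,-164,0],[0,0,0],94],
    [[132,-164,0],[0,0,0],94]
  ]
}}

```text
time_s: 1.5
ee_pos: [0.5291, 0.0498, 0.2055]
eef_rot: [-3.142, 0.0, 3.141]
force: [1.1, -0.6, 0.4]
grip_width: 0.0941
```

Request:
{"name": "jog_arm", "arguments": {
  "moves": [
    [[2,-2,-40],[0,0,0],94],
    [[2,-2,-80],[0,0,0],94],
    [[2,-2,-105],[0,0,0],94],
    [[2,-2,-105],[0,0,0],94],
    [[2,-2,-105],[0,0,0],94]
  ]
}}

```text
time_s: 1.92
ee_pos: [0.5299, 0.0498, 0.1004]
eef_rot: [-3.142, -0.002, 3.142]
force: [0.7, 1.1, 0.7]
grip_width: 0.0937
```

```bash
cat > look.py <<'E'
from h import *
import sys
n,u0,v0,u1,v1,s,name=sys.argv[1],*map(int,sys.argv[2:6]),float(sys.argv[6]),sys.argv[7]
o=ctrl.get_obs(); print(o["time_s"],o["ee_pos"].round(4),o["eef_rot"].round(3),o["force"].round(1),round(o["grip_width"],4))
c=cam(n); crop(c,u0,v0,u1,v1,s,name,10); print("tcp",np.round(proj(c,o["ee_pos"]),1))
E
python3 look.py top 200 80 350 240 3.7 d.png; python3 look.py side 230 100 420 290 3.1 e.png
```

```text
1.9167 [0.5299 0.0498 0.1004] [-3.142e+00 -2.000e-03  3.142e+00] [0.7 1.1 0.7] 0.0937
tcp [246.4 204.5]
1.9667 [0.5308 0.0499 0.1019] [ 3.142e+00  1.000e-03 -3.142e+00] [0.7 0.  0.5] 0.0938
tcp [280.4 188.8]
```

View pics/d.png

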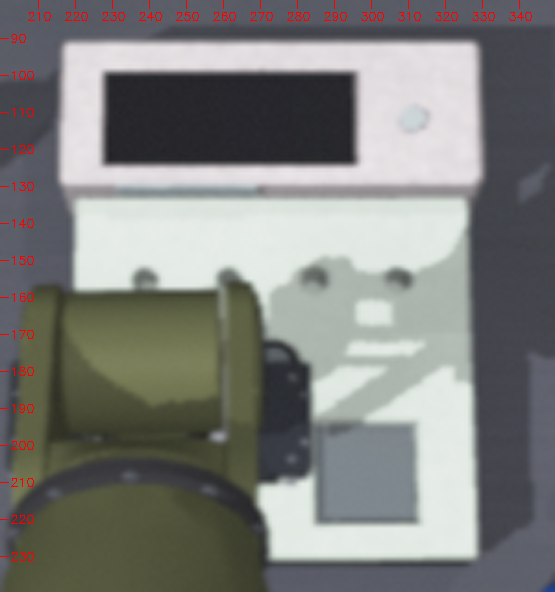

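View pics/e.png

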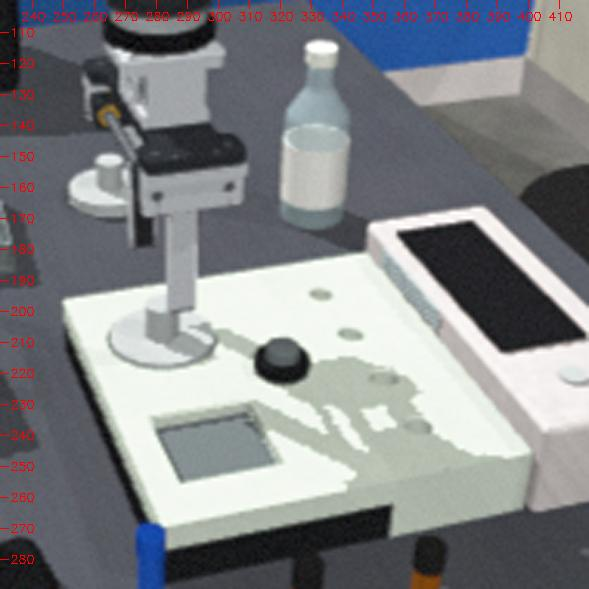

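Request:
{"name": "jog_arm", "arguments": {
  "moves": [
    [[0,-2,-40],[0,0,0],94],
    [[0,-2,-40],[0,0,0],94],
    [[0,-2,-40],[0,0,0],20],
    [[0,-2,-40],[0,0,0],20],
    [[0,-2,-40],[0,0,0],20]
  ],
  "squeeze": 15
}}

```text
time_s: 2.43
ee_pos: [0.5312, 0.0479, 0.0626]
eef_rot: [3.142, 0.003, -3.142]
force: [-0.6, -0.6, 0.2]
grip_width: 0.0775
```

Request:
{"name": "jog_arm", "arguments": {
  "moves": [
    [[0,0,0],[0,0,0],20],
    [[0,0,0],[0,0,0],20],
    [[0,0,0],[0,0,0],20],
    [[0,0,0],[0,0,0],20],
    [[0,0,0],[0,0,0],20]
  ]
}}

```text
time_s: 2.85
ee_pos: [0.5302, 0.0478, 0.0606]
eef_rot: [3.142, 0.0, 3.141]
force: [0.1, 0.8, -0.4]
grip_width: 0.0439
```

```bash
cat > st.py <<'E'
from h import *
import sys
P=[];F=[];M=[]
for i in range(int(sys.argv[1]) if len(sys.argv)>1 else 4):
    o=ctrl.get_obs();P.append(o["ee_pos"]);F.append(o["force"]);c=eyes.camera("side")
P=np.array(P)
print("t",round(o["time_s"],2),"mean",P.mean(0).round(5),"sd",P.std(0).round(5),"F",np.mean(F,0).round(2),"rot",o["eef_rot"].round(4),"w",round(o["grip_width"],4))
E
python3 st.py 5
```

```text
t 3.05 mean [0.53017 0.04778 0.06048] sd [2.e-05 1.e-05 6.e-05] F [ 0.07  0.33 -0.04] rot [-3.1416e+00 -1.0000e-04  3.1414e+00] w 0.0279
```

Request:
{"name": "jog_arm", "arguments": {
  "moves": [
    [[0,0,0],[0,0,0],20],
    [[0,0,0],[0,0,0],20],
    [[0,0,0],[0,0,0],20]
  ]
}}

```text
time_s: 3.35
ee_pos: [0.5301, 0.0478, 0.0604]
eef_rot: [-3.142, -0.0, 3.141]
force: [-0.2, 0.4, 0.1]
grip_width: 0.0257
```

```bash
python3 st.py 2;python3 look.py side 230 100 420 290 3.1 e.png
```

```text
t 3.4 mean [0.53015 0.04778 0.06042] sd [0. 0. 0.] F [ 0.14  0.28 -0.19] rot [-3.1416 -0.      3.1415] w 0.0259
3.45 [0.5301 0.0478 0.0604] [-3.142 -0.     3.141] [ 0.7  0.2 -0.5] 0.0256
tcp [280.5 204.5]
```

View pics/e.png

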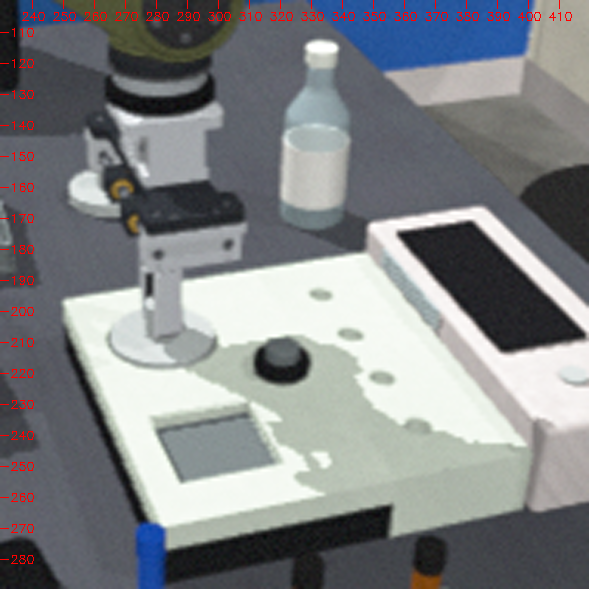

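Request:
{"name": "jog_arm", "arguments": {
  "moves": [
    [[0,0,0],[0,0,0],45],
    [[0,0,0],[0,0,0],45],
    [[0,0,0],[0,0,-1.4],45],
    [[0,0,0],[0,0,-2.8],45],
    [[0,0,0],[0,0,-4],45]
  ]
}}

```text
time_s: 3.92
ee_pos: [0.5302, 0.0478, 0.0605]
eef_rot: [3.142, 0.0, 2.786]
force: [-1.0, -0.2, 0.5]
grip_width: 0.0451
```

Request:
{"name": "jog_arm", "arguments": {
  "moves": [
    [[0,0,0],[0,0,-1.4],45],
    [[0,0,0],[0,0,-2.8],45],
    [[0,0,0],[0,0,-4.2],45],
    [[0,0,0],[0,0,-5.6],45],
    [[0,0,0],[0,0,-7],45]
  ]
}}

```text
time_s: 4.33
ee_pos: [0.5302, 0.0478, 0.0605]
eef_rot: [3.142, -0.0, 2.175]
force: [-0.2, 0.7, -0.5]
grip_width: 0.045
```

Request:
{"name": "jog_arm", "arguments": {
  "moves": [
    [[0,0,0],[0,0,-1.4],45],
    [[0,0,0],[0,0,-2.8],45],
    [[0,0,0],[0,0,-4.2],45],
    [[0,0,0],[0,0,-5.6],45],
    [[0,0,0],[0,0,-7],45]
  ]
}}

```text
time_s: 4.75
ee_pos: [0.5302, 0.0478, 0.0605]
eef_rot: [3.142, -0.0, 1.565]
force: [0.3, 0.4, -0.2]
grip_width: 0.0452
```

Request:
{"name": "jog_arm", "arguments": {
  "moves": [
    [[0,0,0],[0,0,0],20],
    [[0,0,0],[0,0,0],20],
    [[0,0,0],[0,0,0],20],
    [[0,0,0],[0,0,0],20],
    [[0,0,0],[0,0,0],20]
  ]
}}

```text
time_s: 5.17
ee_pos: [0.5302, 0.0478, 0.0605]
eef_rot: [3.142, 0.0, 1.573]
force: [0.0, -0.2, -0.1]
grip_width: 0.0254
```

```bash
python3 st.py 4
```

```text
t 5.32 mean [0.53021 0.0478  0.06046] sd [1.e-05 1.e-05 0.e+00] F [ 0.37  0.08 -0.04] rot [ 3.1415 -0.      1.5715] w 0.0258
```

Request:
{"name": "jog_arm", "arguments": {
  "moves": [
    [[0,0,10],[0,0,0],20],
    [[0,0,40],[0,0,0],20],
    [[0,0,80],[0,0,0],20],
    [[-10,20,90],[0,0,0],20],
    [[-24,48,90],[0,0,0],20]
  ],
  "squeeze": 25
}}

```text
time_s: 5.78
ee_pos: [0.5077, 0.0952, 0.1544]
eef_rot: [3.136, -0.0, 1.568]
force: [0.5, 1.2, -1.9]
grip_width: 0.0254
```

Request:
{"name": "jog_arm", "arguments": {
  "moves": [
    [[-18,36,0],[0,0,0],20],
    [[-36,72,0],[0,0,0],20],
    [[-54,108,0],[0,0,0],20],
    [[-72,144,0],[0,0,0],20],
    [[-90,180,0],[0,0,0],20]
  ]
}}

```text
time_s: 6.2
ee_pos: [0.4148, 0.2772, 0.1512]
eef_rot: [3.141, -0.0, 1.571]
force: [1.1, -0.0, -1.6]
grip_width: 0.0253
```

Request:
{"name": "jog_arm", "arguments": {
  "moves": [
    [[-18,36,0],[0,0,0],20],
    [[-28,54,0],[0,0,0],20],
    [[-28,54,-30],[0,0,0],20],
    [[-28,54,-60],[0,0,0],20],
    [[-28,54,-60],[0,0,0],20]
  ]
}}

```text
time_s: 6.62
ee_pos: [0.3857, 0.3286, 0.0864]
eef_rot: [-3.136, 0.004, 1.572]
force: [-0.3, -0.5, -3.4]
grip_width: 0.0254
```

```bash
python3 look.py side 150 100 350 250 3.5 f.png;python3 look.py top 90 170 260 310 4 g.png
```

```text
6.6167 [0.3857 0.3286 0.0864] [-3.136  0.004  1.572] [-0.3 -0.5 -3.4] 0.0254
tcp [201.9 150.7]
6.6667 [0.3869 0.3291 0.0891] [-3.138e+00  3.000e-03  1.571e+00] [ 0.7 -0.1 -1.6] 0.0258
tcp [130.1 263. ]
```

View pics/f.png

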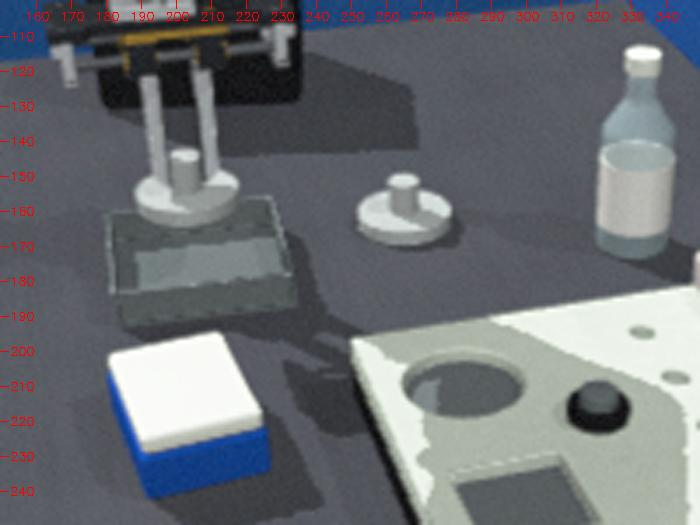

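View pics/g.png

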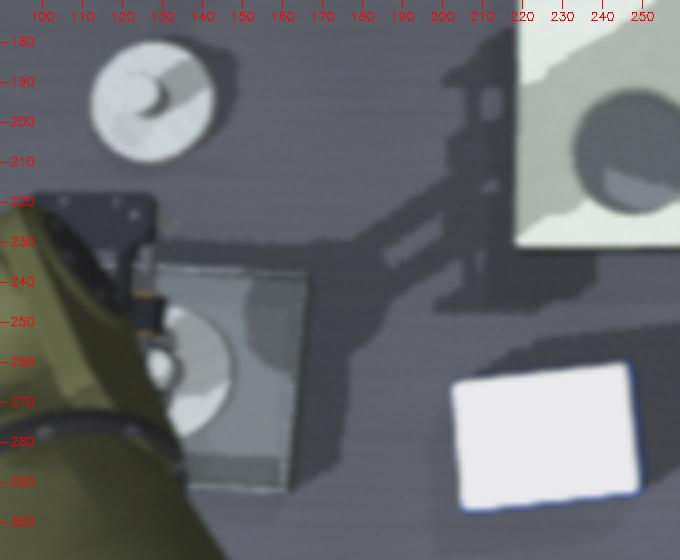

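Request:
{"name": "jog_arm", "arguments": {
  "moves": [
    [[1,1,-25],[0,0,0],20],
    [[1,1,-50],[0,0,0],20],
    [[1,1,-60],[0,0,0],20],
    [[1,1,-65],[0,0,0],20],
    [[1,1,-65],[0,0,0],20]
  ]
}}

```text
time_s: 7.13
ee_pos: [0.3896, 0.3309, 0.0261]
eef_rot: [3.141, -0.0, 1.57]
force: [0.1, 0.3, -1.6]
grip_width: 0.0251
```

Request:
{"name": "jog_arm", "arguments": {
  "moves": [
    [[0,0,0],[0,0,0],45],
    [[0,0,0],[0,0,0],45],
    [[0,0,0],[0,0,0],45],
    [[0,0,0],[0,0,0],45],
    [[0,0,0],[0,0,0],45]
  ]
}}

```text
time_s: 7.55
ee_pos: [0.3894, 0.3309, 0.026]
eef_rot: [3.141, -0.0, 1.571]
force: [-0.1, 0.1, 0.0]
grip_width: 0.045
```

Request:
{"name": "jog_arm", "arguments": {
  "moves": [
    [[0,0,40],[0,0,0],45],
    [[0,0,80],[0,0,0],45],
    [[40,10,90],[0,0,0],60],
    [[80,20,90],[0,0,0],60],
    [[120,30,90],[0,0,0],60]
  ]
}}

```text
time_s: 7.97
ee_pos: [0.5111, 0.3615, 0.1178]
eef_rot: [3.138, -0.002, 1.571]
force: [-0.5, 0.4, -0.4]
grip_width: 0.0593
```

```bash
python3 look.py side 150 100 350 250 3.5 f.png;python3 look.py top 90 170 260 310 4 g.png
```

```text
7.9667 [0.5111 0.3615 0.1178] [ 3.138e+00 -2.000e-03  1.571e+00] [-0.5  0.4 -0.4] 0.0593
tcp [243.8 130.2]
8.0167 [0.5166 0.3619 0.1154] [ 3.139e+00 -1.000e-03  1.569e+00] [ 3.7 -0.7  0.8] 0.0599
tcp [116.5 208.2]
```

View pics/f.png

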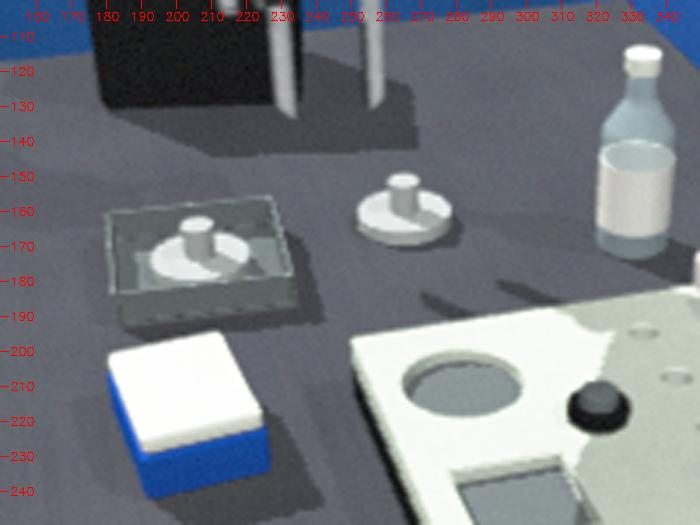

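View pics/g.png

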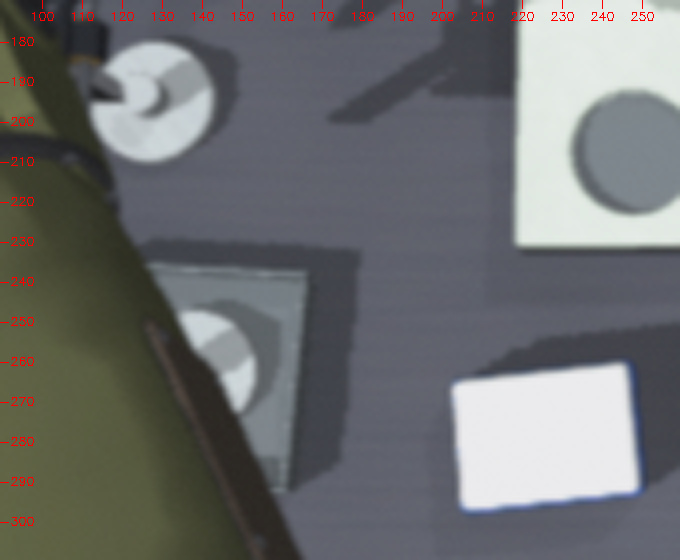

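```bash
python3 - <<'E'
from h import *
c=cam("top"); im=c["frame"]
g=cv2.cvtColor(im,cv2.COLOR_RGB2GRAY)[185:229,225:322]
g=cv2.resize(g,None,fx=6,fy=6,interpolation=cv2.INTER_CUBIC)
for th in(165,180,195):
    b=(g<th).astype(np.uint8)
    cs,_=cv2.findContours(b,cv2.RETR_EXTERNAL,cv2.CHAIN_APPROX_NONE)
    for k in cs:
        if cv2.contourArea(k)<8000: continue
        # undo: pixel -> world at z=.05
        q=k[:,0,:].astype(float); W=np.array([onz(c,225+(x+.5)/6-.5,185+(y+.5)/6-.5,.05)[:2] for x,y in q])
        e=cv2.fitEllipse((W*1e4).astype(np.float32)); r=cv2.minAreaRect((W*1e4).astype(np.float32))
        print(th,"ell",np.round(e[0],0),np.round(e[1],0),"rect",np.round(r[0]),np.round(r[1]),round(r[2],2))
E
python3 look.py top 205 80 345 240 3.7 a2.png
```

```text
165 ell [5311.  487.] [796. 800.] rect [5309.  490.] [797. 797.] 0.33
165 ell [5342. -827.] [821. 887.] rect [5346. -834.] [743. 759.] 89.92
180 ell [5312.  486.] [810. 818.] rect [5309.  488.] [815. 811.] 0.45
180 ell [5489. -875.] [ 942. 1190.] rect [5444. -913.] [ 968. 1015.] 0.34
195 ell [5313.  486.] [825. 834.] rect [5311.  488.] [827. 828.] 0.33
195 ell [5503. -779.] [1063. 1433.] rect [5441. -710.] [ 972. 1424.] 0.34
8.1167 [0.5106 0.3606 0.1142] [-3.141e+00  1.000e-03  1.569e+00] [-0.3  0.2  0.1] 0.0602
tcp [117.1 210.7]
```

View pics/a2.png

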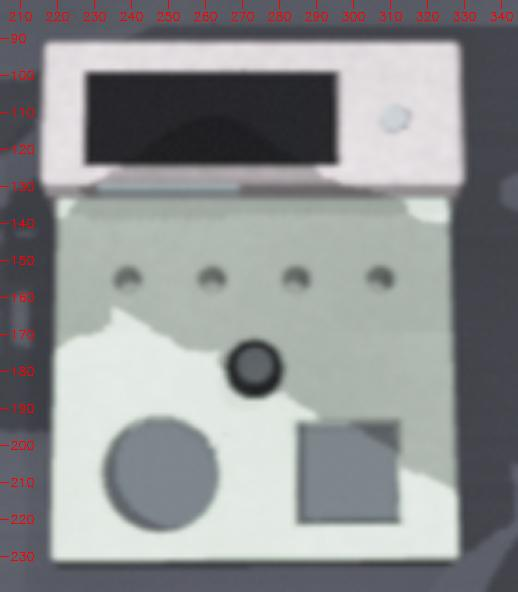

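Request:
{"name": "jog_arm", "arguments": {
  "moves": [
    [[30,5,0],[0,0,0],60],
    [[60,9,0],[0,0,0],60],
    [[60,9,-40],[0,0,0],60],
    [[60,9,-60],[0,0,0],60],
    [[60,9,-60],[0,0,0],60]
  ]
}}

```text
time_s: 8.58
ee_pos: [0.5663, 0.3686, 0.0508]
eef_rot: [-3.135, 0.004, 1.571]
force: [-0.7, -0.3, -1.2]
grip_width: 0.0598
```

```bash
python3 st.py 2; python3 look.py side 200 100 350 220 4.5 f.png
```

```text
t 8.63 mean [0.56677 0.36893 0.0524 ] sd [0.00051 0.00037 0.00159] F [-0.63 -0.06 -0.75] rot [-3.1379e+00  2.0000e-03  1.5712e+00] w 0.06
8.6833 [0.5684 0.3699 0.0563] [-3.141  0.     1.571] [0.8 1.1 1.2] 0.0597
tcp [263.4 146.4]
```

View pics/f.png

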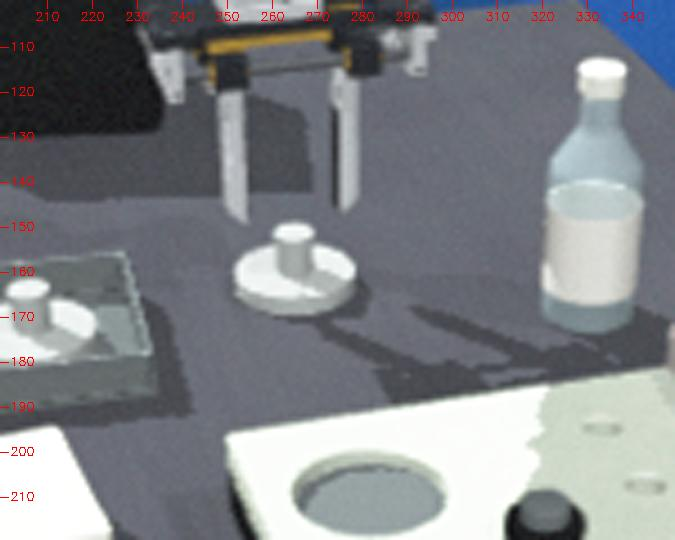

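Request:
{"name": "jog_arm", "arguments": {
  "moves": [
    [[1,0,-20],[0,0,0],60],
    [[1,0,-35],[0,0,0],60],
    [[1,0,-35],[0,0,0],60],
    [[1,0,-35],[0,0,0],20],
    [[1,0,-35],[0,0,0],20]
  ],
  "squeeze": 15
}}

```text
time_s: 9.15
ee_pos: [0.5705, 0.3701, 0.0217]
eef_rot: [3.14, -0.001, 1.571]
force: [0.1, 0.4, -0.0]
grip_width: 0.0502
```

Request:
{"name": "jog_arm", "arguments": {
  "moves": [
    [[0,0,0],[0,0,0],20],
    [[0,0,0],[0,0,0],20],
    [[0,0,0],[0,0,0],20],
    [[0,0,0],[0,0,0],20],
    [[0,0,0],[0,0,0],20]
  ]
}}

```text
time_s: 9.57
ee_pos: [0.5703, 0.3699, 0.0209]
eef_rot: [3.141, -0.0, 1.571]
force: [-1.9, -0.4, 3.4]
grip_width: 0.0256
```

Request:
{"name": "jog_arm", "arguments": {
  "moves": [
    [[0,0,0],[0,0,0],45],
    [[0,0,0],[0,0,0],45],
    [[0,0,0],[0,0,0],45],
    [[0,0,0],[0,0,1.4],45],
    [[0,0,0],[0,0,2.8],45]
  ]
}}

```text
time_s: 9.98
ee_pos: [0.5701, 0.3698, 0.0203]
eef_rot: [-3.141, 0.0, 1.82]
force: [0.2, -0.2, 0.3]
grip_width: 0.0448
```

Request:
{"name": "jog_arm", "arguments": {
  "moves": [
    [[0,0,0],[0,0,1.4],45],
    [[0,0,0],[0,0,2.8],45],
    [[0,0,0],[0,0,4.2],45],
    [[0,0,0],[0,0,5.6],45],
    [[0,0,0],[0,0,7],45]
  ]
}}

```text
time_s: 10.4
ee_pos: [0.5701, 0.3697, 0.0203]
eef_rot: [-3.141, -0.0, 2.432]
force: [-0.1, 0.1, 0.5]
grip_width: 0.0448
```

Request:
{"name": "jog_arm", "arguments": {
  "moves": [
    [[0,0,0],[0,0,1.4],45],
    [[0,0,0],[0,0,2.8],45],
    [[0,0,0],[0,0,4.2],45],
    [[0,0,0],[0,0,5.6],45],
    [[0,0,0],[0,0,7],45]
  ]
}}

```text
time_s: 10.82
ee_pos: [0.5701, 0.3698, 0.0203]
eef_rot: [-3.141, -0.0, 3.043]
force: [0.7, -0.1, 0.6]
grip_width: 0.045
```

Request:
{"name": "jog_arm", "arguments": {
  "moves": [
    [[0,0,0],[0,0,1.2],45],
    [[0,0,0],[0,0,1.2],20],
    [[0,0,0],[0,0,1.2],20],
    [[0,0,0],[0,0,1.2],20],
    [[0,0,0],[0,0,1.2],20]
  ]
}}

```text
time_s: 11.23
ee_pos: [0.5702, 0.3698, 0.0204]
eef_rot: [-3.142, -0.0, 3.139]
force: [0.5, 0.3, -0.8]
grip_width: 0.0257
```

```bash
python3 st.py 3; python3 look.py side 200 100 350 220 4.5 f.png
```

```text
t 11.33 mean [0.57016 0.36981 0.0204 ] sd [0.e+00 2.e-05 2.e-05] F [ 0.09  0.13 -0.56] rot [ 3.1416 -0.      3.14  ] w 0.0254
11.3833 [0.5702 0.3698 0.0204] [ 3.142 -0.     3.14 ] [-0.4  1.2 -0.6] 0.0257
tcp [264.3 157.2]
```

View pics/f.png

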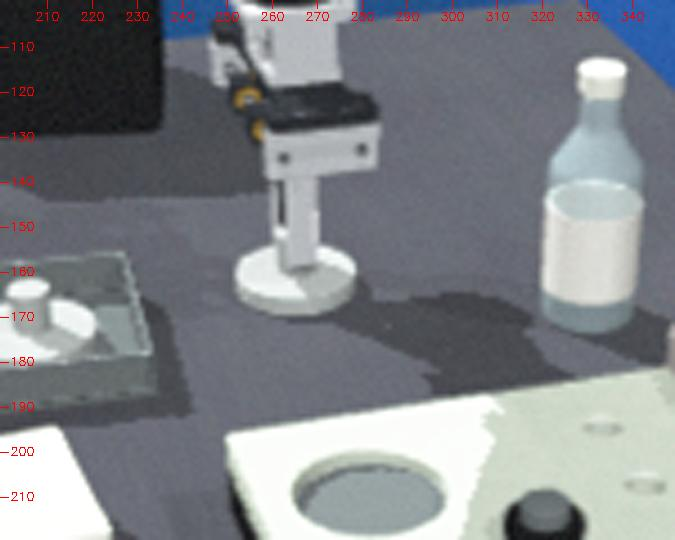

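Request:
{"name": "jog_arm", "arguments": {
  "moves": [
    [[0,0,10],[0,0,0],20],
    [[0,0,40],[0,0,0],20],
    [[0,0,80],[0,0,0],20],
    [[-4,-40,80],[0,0,0],20],
    [[-8,-80,80],[0,0,0],20]
  ],
  "squeeze": 25
}}

```text
time_s: 11.85
ee_pos: [0.5627, 0.2905, 0.1034]
eef_rot: [3.14, 0.005, -3.139]
force: [1.0, -1.0, -2.7]
grip_width: 0.0256
```

Request:
{"name": "jog_arm", "arguments": {
  "moves": [
    [[-5,-40,0],[0,0,0],20],
    [[-10,-80,0],[0,0,0],20],
    [[-15,-120,0],[0,0,0],20],
    [[-20,-160,0],[0,0,0],20],
    [[-25,-200,0],[0,0,0],20]
  ]
}}

```text
time_s: 12.27
ee_pos: [0.5365, 0.0881, 0.1012]
eef_rot: [3.142, 0.001, 3.141]
force: [0.6, -0.3, -1.4]
grip_width: 0.0255
```

Request:
{"name": "jog_arm", "arguments": {
  "moves": [
    [[-7,-41.5,0],[0,0,0],20],
    [[-7,-41.5,0],[0,0,0],20],
    [[-7,-41.5,-20],[0,0,0],20],
    [[-7,-41.5,-20],[0,0,0],20],
    [[-7,-41.5,-20],[0,0,0],20]
  ]
}}

```text
time_s: 12.68
ee_pos: [0.5297, 0.0484, 0.0805]
eef_rot: [-3.142, -0.002, 3.141]
force: [-0.0, 0.4, -1.7]
grip_width: 0.0259
```

```bash
python3 st.py 5; python3 look.py side 230 130 380 260 4.5 f.png
```

```text
t 12.88 mean [0.53028 0.04863 0.08107] sd [0.00029 0.00015 0.00032] F [ 0.23  0.4  -1.95] rot [-3.1416e+00  9.0000e-04 -3.1410e+00] w 0.0256
12.9333 [0.5305 0.0487 0.0811] [-3.142e+00  1.000e-03 -3.141e+00] [ 0.1  0.8 -1.9] 0.0254
tcp [280.5 196.8]
```

View pics/f.png

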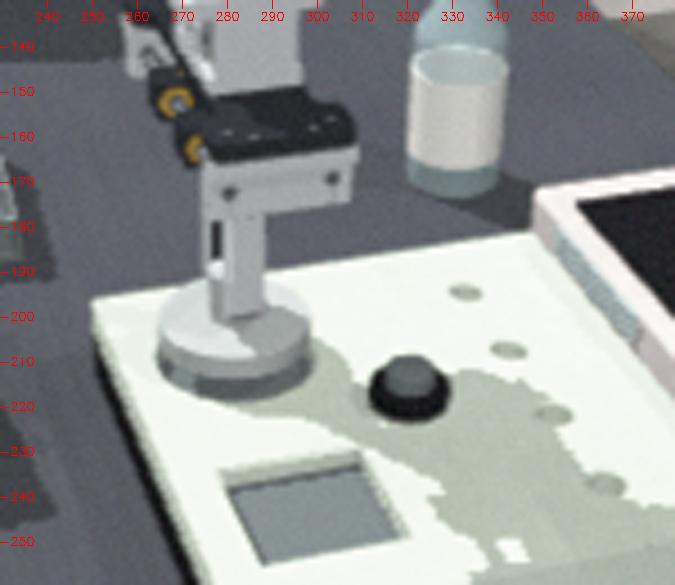

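Request:
{"name": "jog_arm", "arguments": {
  "moves": [
    [[0,-0.5,-5],[0,0,0],20],
    [[0,-0.5,-10],[0,0,0],20],
    [[0,-0.5,-13],[0,0,0],20],
    [[0,-0.5,-13],[0,0,0],20],
    [[0,-0.5,-13],[0,0,0],20]
  ]
}}

```text
time_s: 13.4
ee_pos: [0.53, 0.0478, 0.0671]
eef_rot: [-3.142, -0.001, 3.141]
force: [0.7, -0.1, -2.8]
grip_width: 0.0254
```

```bash
python3 st.py 3
```

```text
t 13.5 mean [0.53015 0.04779 0.06733] sd [8.0e-05 1.0e-05 1.5e-04] F [ 0.35 -0.11 -2.2 ] rot [-3.1416e+00  1.0000e-04  3.1415e+00] w 0.0253
```

Request:
{"name": "jog_arm", "arguments": {
  "moves": [
    [[0,0.2,-3],[0,0,0],20],
    [[0,0.2,-6],[0,0,0],20],
    [[0,0.2,-6.5],[0,0,0],20],
    [[0,0.2,-6.5],[0,0,0],20],
    [[0,0.2,-6.5],[0,0,0],20]
  ]
}}

```text
time_s: 13.97
ee_pos: [0.5302, 0.048, 0.0609]
eef_rot: [-3.142, -0.0, 3.141]
force: [-0.1, 0.6, -1.3]
grip_width: 0.0255
```

Request:
{"name": "jog_arm", "arguments": {
  "moves": [
    [[0,0,0],[0,0,0],45],
    [[0,0,0],[0,0,0],45],
    [[0,0,0],[0,0,0],45],
    [[0,0,0],[0,0,0],45]
  ]
}}

```text
time_s: 14.3
ee_pos: [0.5303, 0.048, 0.0611]
eef_rot: [3.142, 0.0, 3.141]
force: [0.5, -0.5, 0.5]
grip_width: 0.0443
```

Request:
{"name": "jog_arm", "arguments": {
  "moves": [
    [[0,0,40],[0,0,0],45],
    [[0,0,80],[0,0,0],45],
    [[-20,-30,100],[0,0,0],45],
    [[-40,-60,110],[0,0,0],45],
    [[-40,-100,120],[0,0,0],50]
  ]
}}

```text
time_s: 14.72
ee_pos: [0.4882, -0.0518, 0.1824]
eef_rot: [-3.142, 0.001, -3.139]
force: [0.6, -0.1, -0.1]
grip_width: 0.0481
```

```bash
python3 look.py side 230 130 380 260 4.5 f.png; python3 look.py top 300 160 430 300 4.2 c.png;python3 look.py top 205 80 345 240 3.7 a2.png
```

```text
14.7167 [ 0.4882 -0.0518  0.1824] [-3.142e+00  1.000e-03 -3.139e+00] [ 0.6 -0.1 -0.1] 0.0481
tcp [273.4 182.5]
14.7667 [ 0.4898 -0.0583  0.1842] [-3.139  0.004  3.14 ] [-0.4 -3.5  1.1] 0.0494
tcp [292.2 215.6]
14.8167 [ 0.4903 -0.056   0.1831] [-3.14   0.004  3.138] [0.6 0.4 0.5] 0.0498
tcp [291.1 215.4]
```

View pics/f.png

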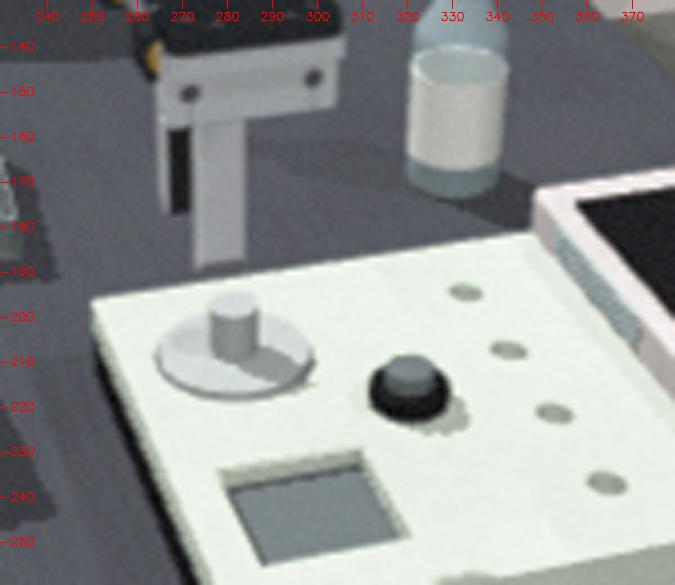

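View pics/c.png

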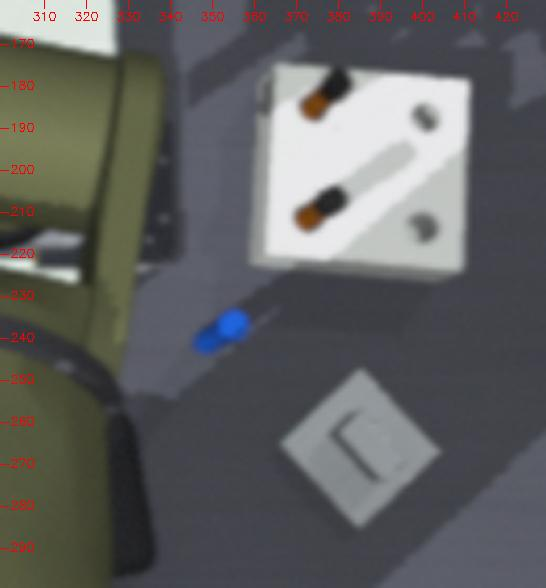

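View pics/a2.png

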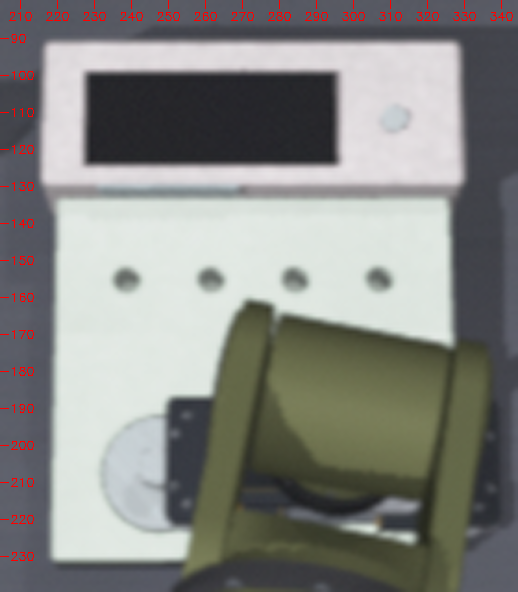

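Request:
{"name": "jog_arm", "arguments": {
  "moves": [
    [[-20,-38,0],[0,0,-1.4],60],
    [[-40,-76,0],[0,0,-2.8],60],
    [[-60,-114,0],[0,0,-4.2],60],
    [[-80,-152,0],[0,0,-5.6],60],
    [[-95,-190,0],[0,0,-7],60]
  ]
}}

```text
time_s: 15.28
ee_pos: [0.3958, -0.2385, 0.1807]
eef_rot: [3.141, -0.0, 2.526]
force: [-0.1, -0.1, -0.4]
grip_width: 0.06
```

Request:
{"name": "jog_arm", "arguments": {
  "moves": [
    [[-10,-30,0],[0,0,-1.2],60],
    [[-10,-60,0],[0,0,-2.48],60],
    [[-10,-60,-40],[0,0,-2.48],60],
    [[-10,-60,-80],[0,0,-2.48],60],
    [[-10,-60,-100],[0,0,-2.48],60]
  ]
}}

```text
time_s: 15.7
ee_pos: [0.3857, -0.2965, 0.0767]
eef_rot: [-3.141, -0.005, 2.314]
force: [-0.5, -0.7, -0.2]
grip_width: 0.0603
```

```bash
python3 st.py 4; python3 look.py side 200 240 380 390 4 f.png; python3 look.py top 300 160 430 300 4.2 c.png
```

```text
t 15.85 mean [ 0.38581 -0.29632  0.07723] sd [0.00064 0.00054 0.00198] F [-0.11  0.04 -0.69] rot [-3.1414e+00 -3.0000e-03  2.3149e+00] w 0.06
15.9 [ 0.3875 -0.2978  0.0816] [3.142 0.    2.315] [ 0.2 -0.6 -0.1] 0.06
tcp [253.2 320.4]
15.95 [ 0.3878 -0.2982  0.0824] [3.141e+00 2.000e-03 2.315e+00] [0.  0.4 0.9] 0.0601
tcp [388.1 263.7]
```

View pics/f.png

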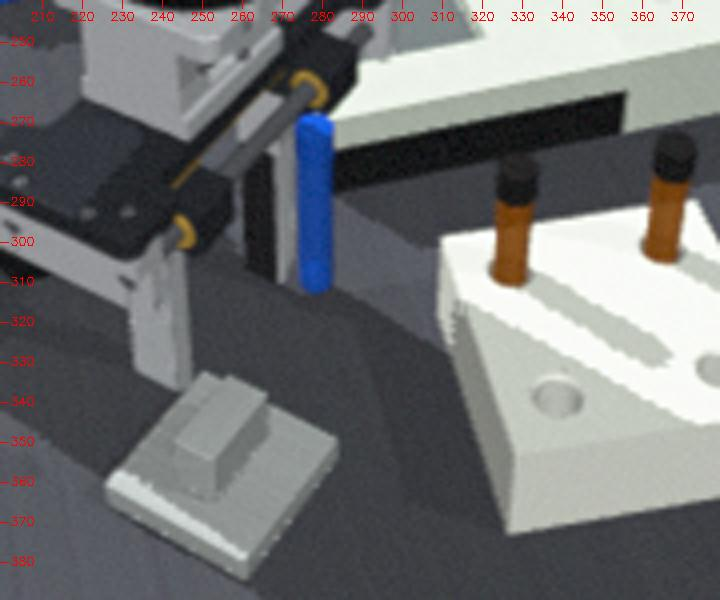

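View pics/c.png

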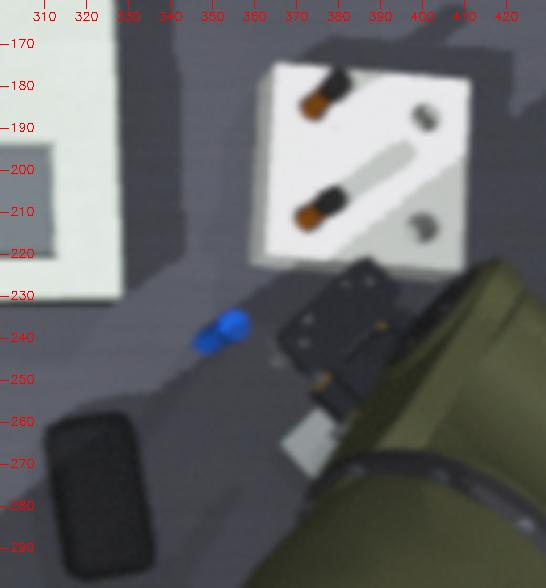

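Request:
{"name": "jog_arm", "arguments": {
  "moves": [
    [[-3,-11,0],[0,0,0],60],
    [[-3,-11,-30],[0,0,0],60],
    [[-3,-11,-50],[0,0,0],60],
    [[-3,-11,-62],[0,0,0],60],
    [[-3,-11,-62],[0,0,0],60]
  ]
}}

```text
time_s: 16.42
ee_pos: [0.3831, -0.3092, 0.0177]
eef_rot: [-3.141, -0.002, 2.314]
force: [-0.4, 0.8, -0.4]
grip_width: 0.06
```

```bash
python3 st.py 4; python3 look.py side 200 240 350 390 4 f.png
```

```text
t 16.57 mean [ 0.38378 -0.30962  0.01926] sd [0.00046 0.00028 0.00098] F [ 0.1   0.25 -0.01] rot [3.1415e+00 1.9000e-03 2.3141e+00] w 0.06
16.6167 [ 0.3844 -0.3099  0.0204] [3.141e+00 2.000e-03 2.314e+00] [0.1 0.3 0. ] 0.0602
tcp [254.5 351.7]
```

View pics/f.png

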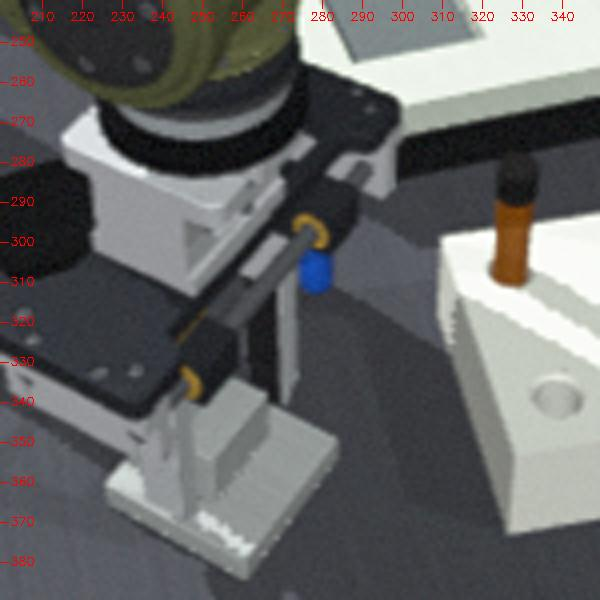

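Request:
{"name": "jog_arm", "arguments": {
  "moves": [
    [[0,0,0],[0,0,0],35],
    [[0,0,0],[0,0,0],35],
    [[0,0,0],[0,0,0],35],
    [[0,0,0],[0,0,0],35],
    [[0,0,0],[0,0,0],35]
  ],
  "squeeze": 15
}}

```text
time_s: 17.08
ee_pos: [0.3839, -0.3092, 0.0193]
eef_rot: [-3.142, 0.0, 2.314]
force: [-0.5, 0.6, 5.0]
grip_width: 0.0404
```

```bash
python3 st.py 2; python3 look.py side 200 240 350 390 4 f.png
```

```text
t 17.13 mean [ 0.38389 -0.30918  0.01926] sd [1.e-05 0.e+00 1.e-05] F [-1.2   0.57  5.76] rot [-3.1416e+00  4.0000e-04  2.3143e+00] w 0.0397
17.1833 [ 0.3839 -0.3092  0.0193] [-3.142  0.     2.314] [-1.8 -0.1  6. ] 0.0397
tcp [254.1 351.9]
```

View pics/f.png

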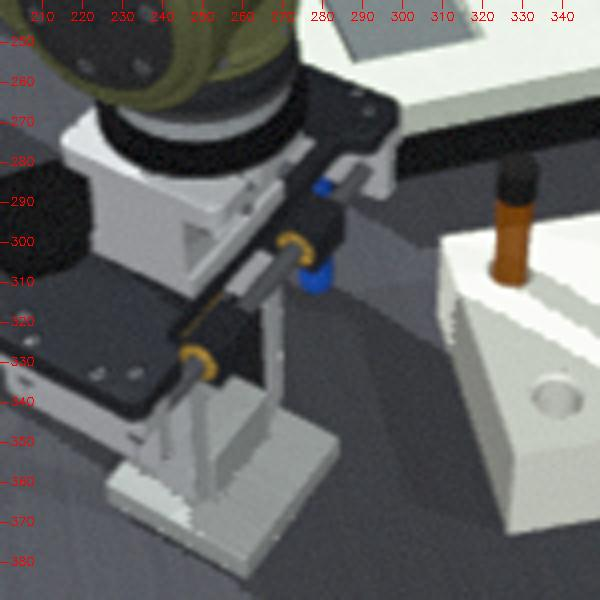

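Request:
{"name": "jog_arm", "arguments": {
  "moves": [
    [[0,0,0],[0,0,0],60],
    [[0,0,0],[0,0,0],60],
    [[0,0,0],[0,0,-1.4],60],
    [[0,0,0],[0,0,-2.8],60],
    [[0,0,0],[0,0,-4],60]
  ]
}}

```text
time_s: 17.65
ee_pos: [0.3837, -0.309, 0.0188]
eef_rot: [-3.142, -0.0, 1.959]
force: [0.4, -0.6, 0.1]
grip_width: 0.0597
```

Request:
{"name": "jog_arm", "arguments": {
  "moves": [
    [[0,0,0],[0,0,-1.4],60],
    [[0,0,0],[0,0,-2.8],60],
    [[0,0,0],[0,0,-4.2],60],
    [[0,0,0],[0,0,-5.6],60],
    [[0,0,0],[0,0,-7],60]
  ]
}}

```text
time_s: 18.07
ee_pos: [0.3837, -0.309, 0.0188]
eef_rot: [-3.141, -0.0, 1.348]
force: [0.6, -0.6, -0.2]
grip_width: 0.0596
```

Request:
{"name": "jog_arm", "arguments": {
  "moves": [
    [[0,0,0],[0,0,-1.4],60],
    [[0,0,0],[0,0,-2.8],60],
    [[0,0,0],[0,0,-4.2],60],
    [[0,0,0],[0,0,-5.6],60],
    [[0,0,0],[0,0,-7],60]
  ]
}}

```text
time_s: 18.48
ee_pos: [0.3837, -0.309, 0.0188]
eef_rot: [-3.141, -0.0, 0.737]
force: [0.3, -0.5, 0.5]
grip_width: 0.0602
```

Request:
{"name": "jog_arm", "arguments": {
  "moves": [
    [[0,0,0],[0,0,0],15],
    [[0,0,0],[0,0,0],15],
    [[0,0,0],[0,0,0],15],
    [[0,0,0],[0,0,0],15],
    [[0,0,0],[0,0,0],15]
  ]
}}

```text
time_s: 18.9
ee_pos: [0.3838, -0.309, 0.0189]
eef_rot: [-3.142, -0.0, 0.745]
force: [0.5, 1.4, 0.2]
grip_width: 0.0299
```

Request:
{"name": "jog_arm", "arguments": {
  "moves": [
    [[0,0,0],[0,0,0],15],
    [[0,0,0],[0,0,0],15],
    [[0,0,0],[0,0,0],15]
  ]
}}

```text
time_s: 19.15
ee_pos: [0.3838, -0.3091, 0.019]
eef_rot: [3.142, 0.0, 0.744]
force: [-0.0, 0.4, 0.3]
grip_width: 0.02
```

```bash
python3 st.py 3; python3 look.py side 200 240 350 390 4 f.png
```

```text
t 19.25 mean [ 0.38379 -0.30909  0.01896] sd [1.e-05 0.e+00 1.e-05] F [ 0.08 -0.18 -0.16] rot [3.1415 0.     0.7437] w 0.0201
19.3 [ 0.3838 -0.3091  0.019 ] [3.142 0.    0.744] [-0.1  0.   0.5] 0.0196
tcp [254.  351.9]
```

View pics/f.png

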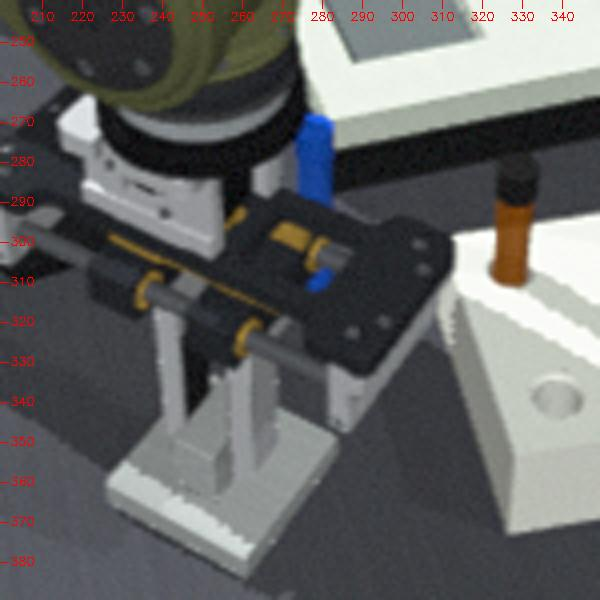

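Request:
{"name": "jog_arm", "arguments": {
  "moves": [
    [[0,0,10],[0,0,0],15],
    [[0,0,45],[0,0,0],15],
    [[0,0,85],[0,0,1.4],15],
    [[0,0,125],[0,0,2.8],15],
    [[0,0,150],[0,0,4.2],15]
  ],
  "squeeze": 30
}}

```text
time_s: 19.77
ee_pos: [0.3842, -0.3094, 0.1735]
eef_rot: [3.138, 0.001, 1.116]
force: [0.2, -0.4, -0.7]
grip_width: 0.0199
```

```bash
python3 look.py side 180 100 380 300 3 f.png
```

```text
19.7667 [ 0.3842 -0.3094  0.1735] [3.138e+00 1.000e-03 1.116e+00] [ 0.2 -0.4 -0.7] 0.0199
tcp [250.2 283.5]
```

View pics/f.png

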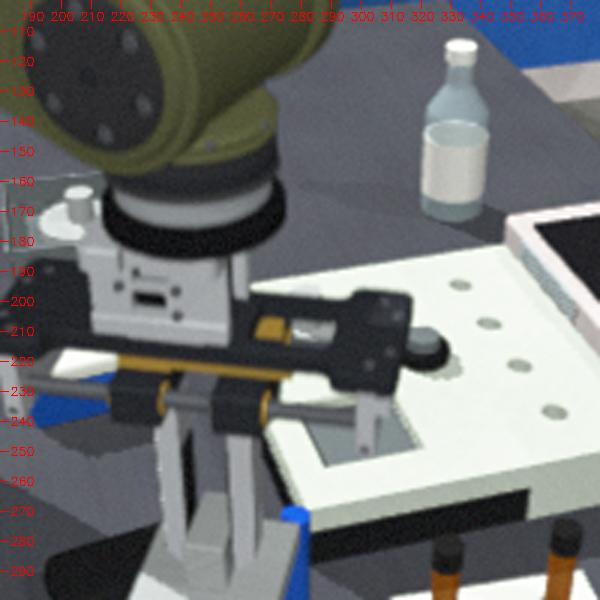

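Plate held. Carry over the blue look-alike with clearance to above the square recess.

Request:
{"name": "jog_arm", "arguments": {
  "moves": [
    [[20,32,0],[0,0,1.4],15],
    [[40,64,0],[0,0,2.8],15],
    [[60,95,0],[0,0,4.2],15],
    [[80,125,0],[0,0,5.36],15],
    [[100,155,0],[0,0,5.36],15]
  ]
}}

```text
time_s: 20.23
ee_pos: [0.4842, -0.1523, 0.1693]
eef_rot: [3.142, 0.0, 1.584]
force: [0.4, -0.4, -1.8]
grip_width: 0.0199
```

Request:
{"name": "jog_arm", "arguments": {
  "moves": [
    [[20,32,0],[0,0,0],15],
    [[40,64,0],[0,0,0],15],
    [[47.7,72,0],[0,0,0],15],
    [[47.7,72,-40],[0,0,0],15],
    [[47.7,72,-80],[0,0,0],15]
  ]
}}

```text
time_s: 20.65
ee_pos: [0.5327, -0.0815, 0.0897]
eef_rot: [3.137, 0.001, 1.579]
force: [-0.1, -0.6, -2.1]
grip_width: 0.0198
```

```bash
python3 st.py 5; python3 look.py side 230 150 380 280 4.5 f.png
```

```text
t 20.85 mean [ 0.53013 -0.08161  0.08638] sd [0.00181 0.00046 0.00358] F [-0.83  0.07 -3.14] rot [-3.1408e+00 -1.0000e-04  1.5771e+00] w 0.0196
20.9 [ 0.5323 -0.0825  0.0912] [3.14  0.    1.577] [ 1.1 -0.3 -0.8] 0.0201
tcp [298.6 225.1]
```

View pics/f.png

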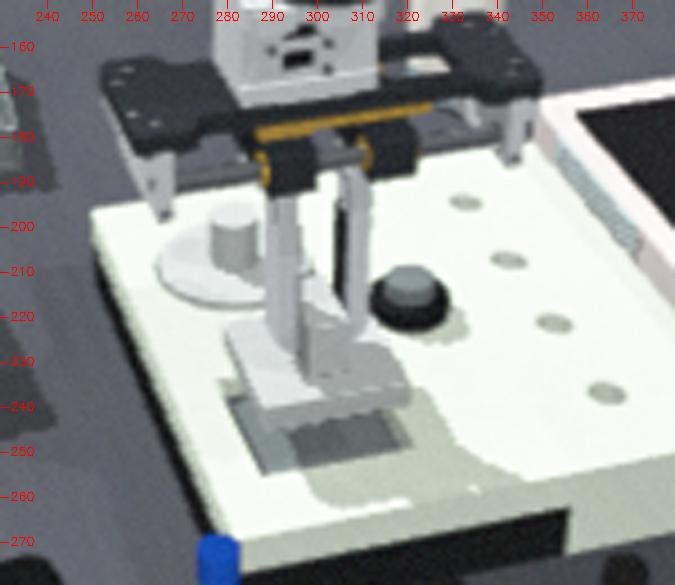

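Request:
{"name": "jog_arm", "arguments": {
  "moves": [
    [[0,0,-8],[0,0,0],15],
    [[0,0,-15],[0,0,0],15],
    [[0,0,-15],[0,0,0],15],
    [[0,0,-15],[0,0,0],15],
    [[0,0,-15],[0,0,0],15]
  ]
}}

```text
time_s: 21.37
ee_pos: [0.5316, -0.0821, 0.0741]
eef_rot: [3.141, 0.0, 1.578]
force: [0.1, 0.2, -2.1]
grip_width: 0.0195
```

```bash
python3 st.py 4; python3 look.py side 250 200 350 280 7 f.png
```

```text
t 21.52 mean [ 0.5316  -0.08209  0.07419] sd [2.e-05 1.e-05 3.e-05] F [ 0.14 -0.05 -1.67] rot [3.1412e+00 1.0000e-04 1.5777e+00] w 0.0191
21.5667 [ 0.5316 -0.0821  0.0742] [3.141 0.    1.578] [ 0.5  0.6 -2.4] 0.02
tcp [298.  231.7]
```

View pics/f.png

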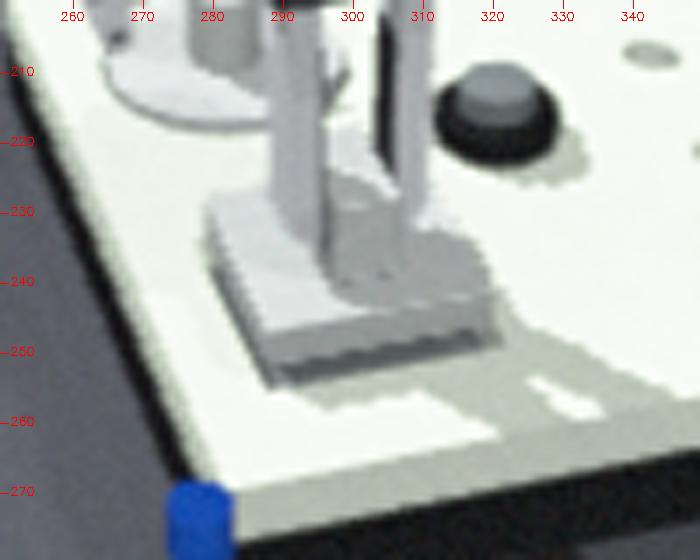

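Bottom is at about 55 mm and well aligned; lower in small steps.

Request:
{"name": "jog_arm", "arguments": {
  "moves": [
    [[0,0,-3],[0,0,0],15],
    [[0,0,-6],[0,0,0],15],
    [[0,0,-8],[0,0,0],15],
    [[0,0,-8],[0,0,0],15],
    [[0,0,-8],[0,0,0],15]
  ]
}}

```text
time_s: 22.03
ee_pos: [0.5314, -0.082, 0.0657]
eef_rot: [-3.141, -0.0, 1.578]
force: [-0.8, 0.2, -2.0]
grip_width: 0.0198
```

```bash
python3 st.py 4
```

```text
t 22.18 mean [ 0.53148 -0.08205  0.0659 ] sd [6.0e-05 2.0e-05 1.1e-04] F [ 0.28  0.   -1.76] rot [ 3.1415 -0.      1.5777] w 0.0198
```

Request:
{"name": "jog_arm", "arguments": {
  "moves": [
    [[0,0,-3],[0,0,0],15],
    [[0,0,-6],[0,0,0],15],
    [[0,0,-6.5],[0,0,0],15],
    [[0,0,-6.5],[0,0,0],15],
    [[0,0,-6.5],[0,0,0],15]
  ]
}}

```text
time_s: 22.65
ee_pos: [0.5315, -0.082, 0.0593]
eef_rot: [-3.141, -0.0, 1.578]
force: [1.0, 0.2, -2.3]
grip_width: 0.0202
```

Request:
{"name": "jog_arm", "arguments": {
  "moves": [
    [[0,0,0],[0,0,0],40],
    [[0,0,0],[0,0,0],40],
    [[0,0,0],[0,0,0],40],
    [[0,0,0],[0,0,0],40]
  ]
}}

```text
time_s: 22.98
ee_pos: [0.5316, -0.0821, 0.0596]
eef_rot: [3.141, 0.0, 1.578]
force: [-0.5, -0.5, 1.2]
grip_width: 0.0394
```

Request:
{"name": "jog_arm", "arguments": {
  "moves": [
    [[0,0,40],[0,0,0],40],
    [[0,0,80],[0,0,0],40],
    [[0,-20,110],[0,0,0],40],
    [[0,-50,120],[0,0,0],40],
    [[0,-90,120],[0,0,0],40]
  ]
}}

```text
time_s: 23.4
ee_pos: [0.5328, -0.1721, 0.1833]
eef_rot: [3.136, 0.002, 1.58]
force: [1.4, 0.0, -0.2]
grip_width: 0.04
```

```bash
python3 st.py 4; python3 look.py side 250 180 400 320 4.5 f.png; python3 look.py top 200 80 430 300 3 c.png
```

```text
t 23.55 mean [ 0.53173 -0.17527  0.18107] sd [0.00062 0.00249 0.00147] F [-0.04 -1.29 -0.82] rot [3.1414e+00 2.0000e-04 1.5746e+00] w 0.0401
23.6 [ 0.5312 -0.1726  0.1792] [-3.141 -0.     1.576] [-0.5  1.5 -0.5] 0.0402
tcp [314.3 213.6]
23.65 [ 0.5313 -0.1718  0.1791] [-3.141 -0.     1.577] [0.5 0.1 1. ] 0.0403
tcp [341.5 198.2]
```

View pics/f.png

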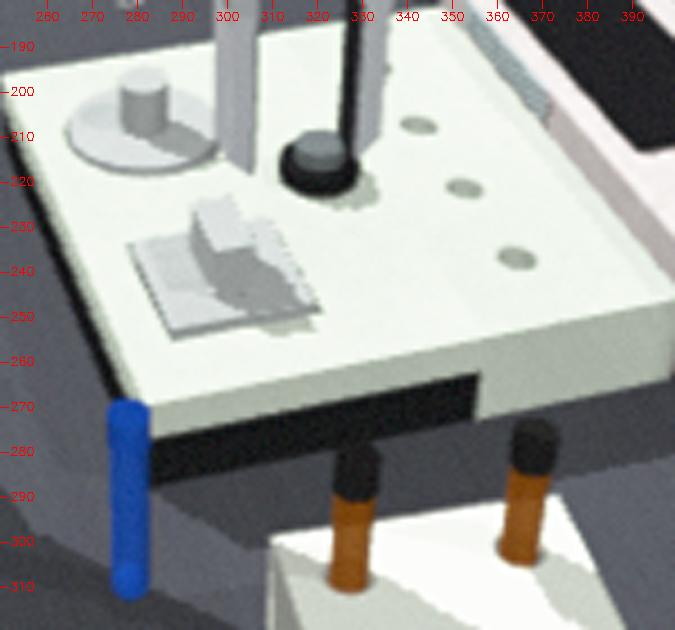

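View pics/c.png

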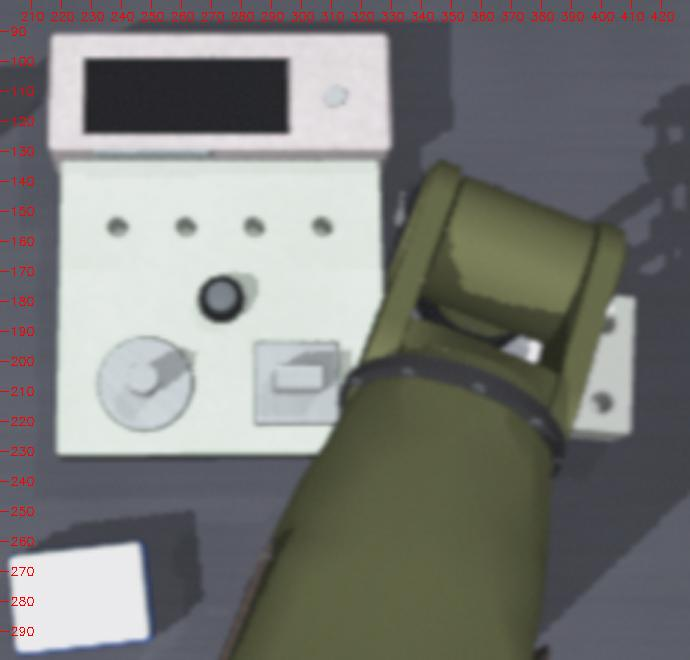

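Request:
{"name": "jog_arm", "arguments": {
  "moves": [
    [[20,-36,0],[0,0,0],40],
    [[40,-72,0],[0,0,0],40],
    [[61,-108,0],[0,0,0],40],
    [[61,-108,-30],[0,0,0],40],
    [[61,-108,-30],[0,0,0],40]
  ]
}}

```text
time_s: 24.12
ee_pos: [0.5916, -0.2795, 0.144]
eef_rot: [-3.136, -0.003, 1.577]
force: [-0.7, 1.1, -2.7]
grip_width: 0.0399
```

```bash
python3 st.py 5; python3 look.py side 280 180 430 320 4.5 f.png; python3 look.py top 300 120 430 250 4.2 c.png
```

```text
t 24.32 mean [ 0.59197 -0.27868  0.14782] sd [0.00045 0.00043 0.00246] F [-0.51  0.13 -0.21] rot [3.1412e+00 2.0000e-04 1.5793e+00] w 0.0398
24.3667 [ 0.5927 -0.2789  0.1511] [3.140e+00 1.000e-03 1.579e+00] [0.4 0.5 0.5] 0.04
tcp [370.  256.5]
24.4167 [ 0.5928 -0.2791  0.1511] [3.140e+00 1.000e-03 1.579e+00] [ 0.7 -0.6 -0.2] 0.0398
tcp [383.9 175.5]
```

View pics/f.png

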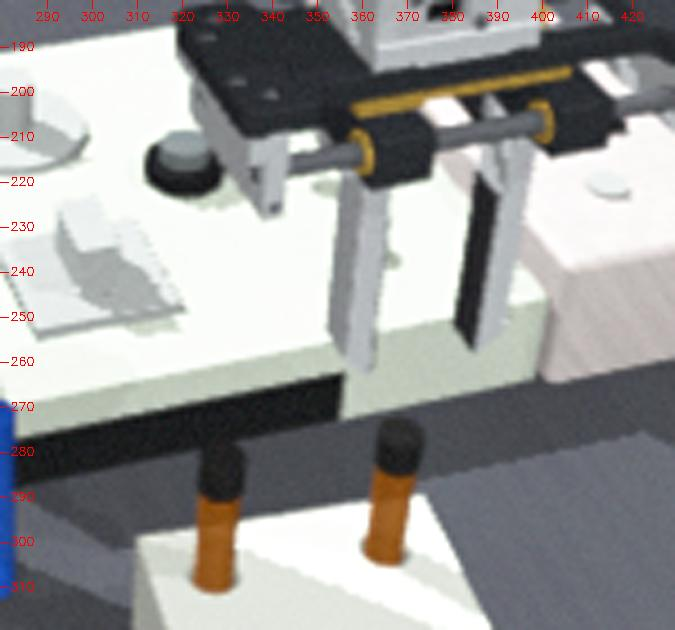

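View pics/c.png

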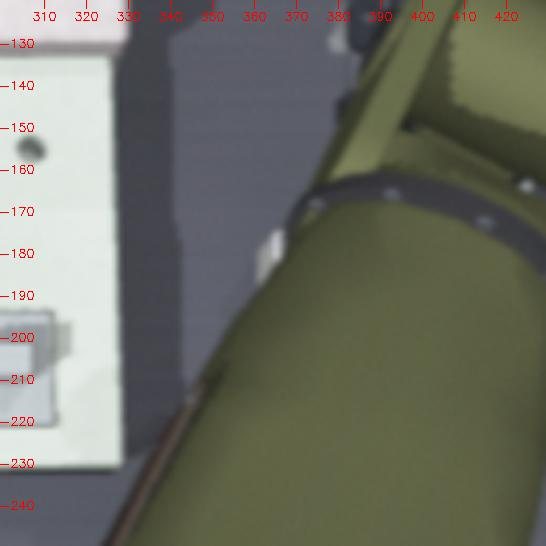

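```bash
python3 - <<'E'
from h import *
c=cam("side")
for p in [(368.4,274.6),(367.2,273.5)]: print(onz(c,*p,.112))
print(proj(c,(.592,-.28,.112)))
for z in (.151,): 
  for dx in(-.02,-.033,.02,.033): print(dx,proj(c,(.5928+dx,-.2791-.008,z)))
E
```

```text
[ 0.59379123 -0.28027418  0.112     ]
[ 0.59301285 -0.2771672   0.112     ]
(np.float64(367.37021974622354), np.float64(274.69473915184557))
-0.02 (np.float64(361.0263520162423), np.float64(261.93086192134353))
-0.033 (np.float64(353.67876654274465), np.float64(263.3975787352571))
0.02 (np.float64(383.23945180112685), np.float64(257.49670772726887))
0.033 (np.float64(390.3331603253556), np.float64(256.08066954669687))
```

Request:
{"name": "jog_arm", "arguments": {
  "moves": [
    [[0,-0.5,-30],[0,0,0],40],
    [[0,-0.5,-60],[0,0,0],40],
    [[0,-0.5,-85],[0,0,0],40],
    [[0,-0.5,-89],[0,0,0],40],
    [[0,-0.5,-89],[0,0,0],40]
  ],
  "squeeze": 6
}}

```text
time_s: 24.93
ee_pos: [0.592, -0.2802, 0.0598]
eef_rot: [-3.14, -0.001, 1.578]
force: [0.3, -0.0, 0.5]
grip_width: 0.0399
```

Request:
{"name": "jog_arm", "arguments": {
  "moves": [
    [[0,0,0],[0,0,0],12],
    [[0,0,0],[0,0,0],12],
    [[0,0,0],[0,0,0],12],
    [[0,0,0],[0,0,0],12],
    [[0,0,0],[0,0,0],12]
  ]
}}

```text
time_s: 25.35
ee_pos: [0.5929, -0.2808, 0.0616]
eef_rot: [3.14, 0.001, 1.578]
force: [0.1, -0.2, 4.3]
grip_width: 0.0181
```

```bash
python3 st.py 3; python3 look.py side 300 210 410 320 5.4 f.png
```

```text
t 25.45 mean [ 0.59294 -0.28082  0.06159] sd [1.e-05 1.e-05 3.e-05] F [-0.05  0.41  5.38] rot [3.1400e+00 9.0000e-04 1.5777e+00] w 0.0175
25.5 [ 0.593  -0.2808  0.0615] [3.140e+00 1.000e-03 1.578e+00] [0.1 0.1 6.7] 0.0178
tcp [365.  296.2]
```

View pics/f.png

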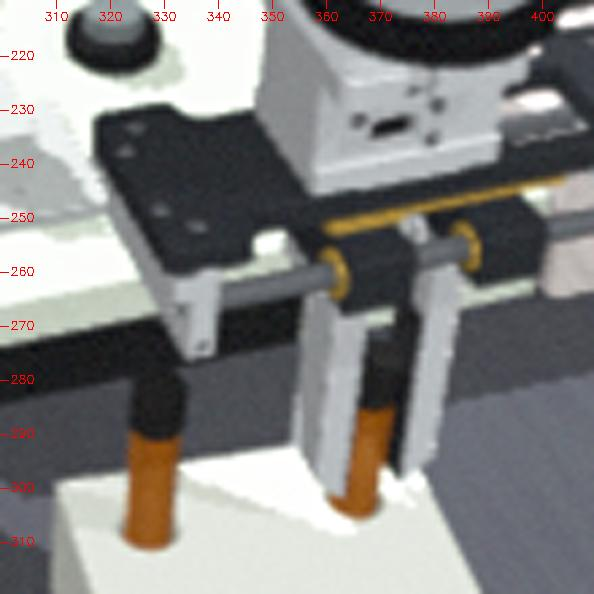

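Request:
{"name": "jog_arm", "arguments": {
  "moves": [
    [[0,0,0],[0,0,0],36],
    [[0,0,0],[0,0,0],36],
    [[0,0,0],[0,0,0],36],
    [[0,0.5,-7],[0,0,0],36],
    [[0,0.5,-7],[0,0,0],36]
  ]
}}

```text
time_s: 25.97
ee_pos: [0.5919, -0.2797, 0.0518]
eef_rot: [-3.14, -0.001, 1.578]
force: [-0.7, 0.6, -0.6]
grip_width: 0.036
```

```bash
python3 st.py 4
```

```text
t 26.12 mean [ 0.59211 -0.27983  0.0525 ] sd [0.00018 0.00011 0.00049] F [-0.18  0.02 -0.08] rot [-3.1411e+00 -2.0000e-04  1.5777e+00] w 0.0362
```

Request:
{"name": "jog_arm", "arguments": {
  "moves": [
    [[0,0,0],[0,0,0],10],
    [[0,0,0],[0,0,0],10],
    [[0,0,0],[0,0,0],10],
    [[0,0,0],[0,0,0],10],
    [[0,0,0],[0,0,0],10]
  ]
}}

```text
time_s: 26.58
ee_pos: [0.5925, -0.2801, 0.0535]
eef_rot: [3.142, 0.0, 1.578]
force: [0.7, -0.3, 0.3]
grip_width: 0.0176
```

```bash
python3 st.py 4
```

```text
t 26.73 mean [ 0.59251 -0.28007  0.0535 ] sd [1.e-05 2.e-05 2.e-05] F [ 0.2  -0.14  0.46] rot [3.1415e+00 1.0000e-04 1.5777e+00] w 0.0177
```

Request:
{"name": "jog_arm", "arguments": {
  "moves": [
    [[0,0,0],[0,0,0],36],
    [[0,0,0],[0,0,0],36],
    [[0,0,0],[0,0,0],36],
    [[0,0,6],[0,0,-1.4],36],
    [[0,0,6],[0,0,-2.8],36]
  ]
}}

```text
time_s: 27.2
ee_pos: [0.5928, -0.2802, 0.0602]
eef_rot: [3.141, 0.0, 1.328]
force: [0.3, -0.6, 0.6]
grip_width: 0.0361
```

Request:
{"name": "jog_arm", "arguments": {
  "moves": [
    [[0,0,0],[0,0,-1.4],36],
    [[0,0,0],[0,0,-2.8],36],
    [[0,0,0],[0,0,-4.2],36],
    [[0,0,0],[0,0,-5.6],36],
    [[0,0,0],[0,0,-7],36]
  ]
}}

```text
time_s: 27.62
ee_pos: [0.5925, -0.2801, 0.0594]
eef_rot: [-3.142, 0.0, 0.716]
force: [0.8, 0.4, 0.2]
grip_width: 0.036
```

Request:
{"name": "jog_arm", "arguments": {
  "moves": [
    [[0,0,0],[0,0,-1.4],36],
    [[0,0,0],[0,0,-2.8],36],
    [[0,0,0],[0,0,-4.2],36],
    [[0,0,0],[0,0,-5.6],36],
    [[0,0,0],[0,0,-7],36]
  ]
}}

```text
time_s: 28.03
ee_pos: [0.5925, -0.28, 0.0594]
eef_rot: [-3.142, 0.0, 0.106]
force: [0.6, 0.0, 0.3]
grip_width: 0.0361
```

Request:
{"name": "jog_arm", "arguments": {
  "moves": [
    [[0,0,0],[0,0,-1.2],36],
    [[0,0,0],[0,0,-1.2],10],
    [[0,0,0],[0,0,-1.2],10],
    [[0,0,0],[0,0,-1.2],10],
    [[0,0,0],[0,0,-1.2],10]
  ],
  "squeeze": 8
}}

```text
time_s: 28.45
ee_pos: [0.5925, -0.28, 0.0594]
eef_rot: [-3.142, 0.0, 0.009]
force: [1.0, -0.8, -0.4]
grip_width: 0.0175
```

```bash
python3 st.py 4; python3 look.py side 300 210 410 320 5.4 f.png
```

```text
t 28.6 mean [ 0.59248 -0.28003  0.05943] sd [1.e-05 1.e-05 2.e-05] F [ 0.63 -0.11  0.03] rot [-3.1415e+00  1.0000e-04  8.0000e-03] w 0.0178
28.65 [ 0.5925 -0.28    0.0594] [-3.142  0.     0.008] [-0.3  0.2  0.3] 0.0176
tcp [364.5 296.8]
```

View pics/f.png

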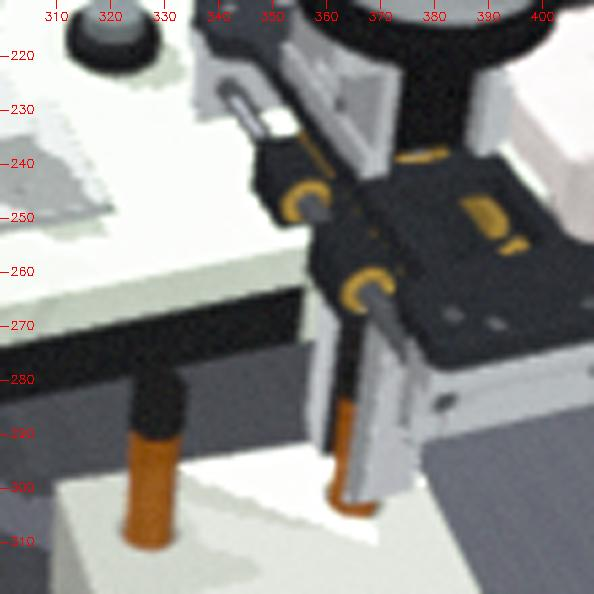

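Request:
{"name": "jog_arm", "arguments": {
  "moves": [
    [[0,0,8],[0,0,0],10],
    [[0,0,24],[0,0,0],10],
    [[0,0,54],[0,0,0],10],
    [[0,0,84],[0,0,0],10],
    [[0,0,104],[0,0,0],10]
  ]
}}

```text
time_s: 29.12
ee_pos: [0.5929, -0.2803, 0.1672]
eef_rot: [3.14, -0.003, 0.007]
force: [0.6, -1.2, -0.4]
grip_width: 0.0172
```

```bash
python3 st.py 2; python3 look.py side 260 150 420 290 5 f.png;python3 look.py top 225 140 325 220 8 c.png
```

```text
t 29.17 mean [ 0.59348 -0.28061  0.16904] sd [0.00053 0.00027 0.00186] F [ 0.63 -0.33  1.47] rot [ 3.1377 -0.0071  0.0072] w 0.0177
29.2167 [ 0.5938 -0.2808  0.1683] [ 3.138 -0.006  0.007] [-0.3 -0.4 -0.1] 0.0179
tcp [372.2 249. ]
29.2667 [ 0.593  -0.2803  0.1655] [ 3.14e+00 -3.00e-03  7.00e-03] [-1.2 -0.  -0.2] 0.0177
tcp [386.  173.9]
```

View pics/f.png

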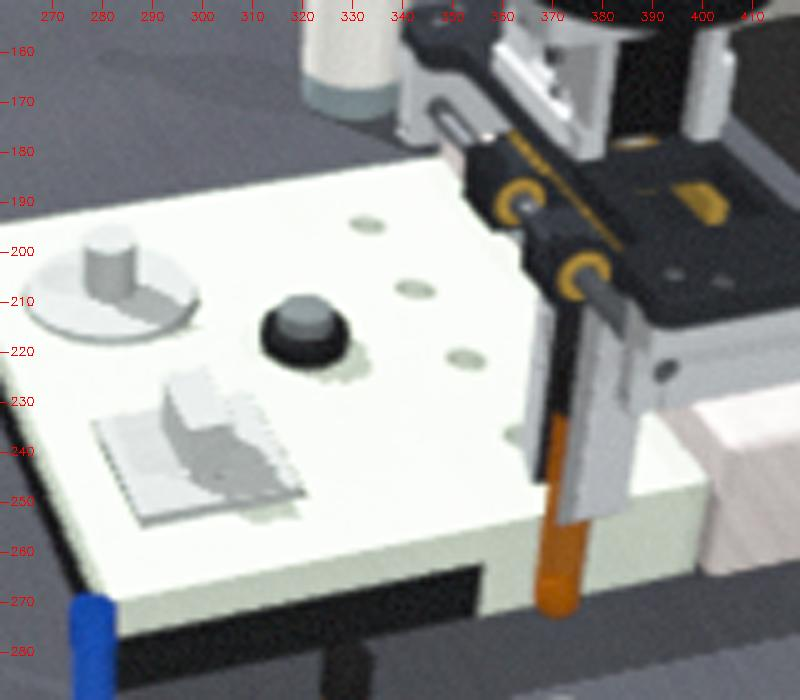

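View pics/c.png

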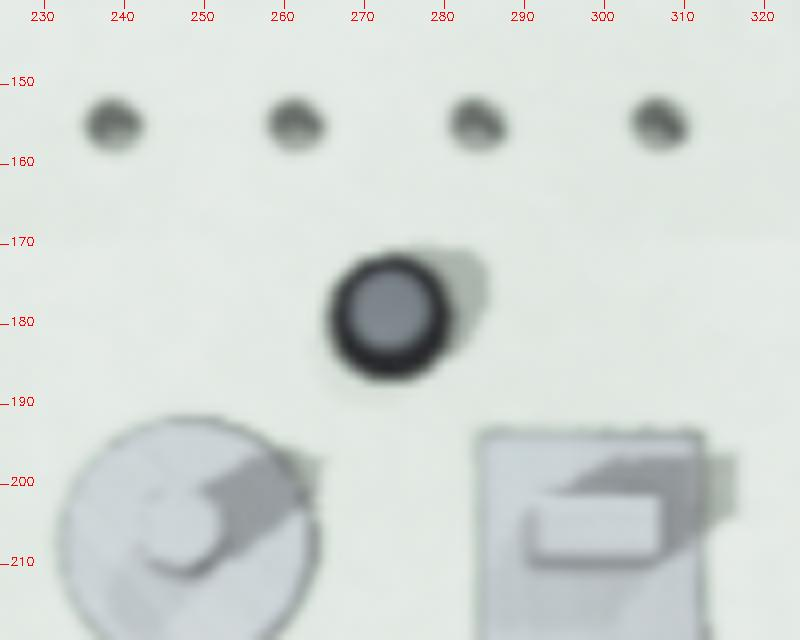

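```bash
python3 - <<'E'
from h import *
c=cam("top");s=cam("side"); np.set_printoptions(precision=4,suppress=True)
T=lambda x,y,z:onz(c,225+(x+.5)/8-.5,140+(y+.5)/8-.5,z)
S=lambda x,y,z:onz(s,260+(x+.5)/5-.5,150+(y+.5)/5-.5,z)
print("bar top",T(599.5,526,.082),"true .5315 -.082")
print("hub top",T(179,525,.082),S(111,240,.082),"true .5302 .048")
for n,p in dict(h0=(661,124),h1=(478.5,124),h2=(296,124),h3=(114,124)).items(): print(n,T(*p,.05))
for n,p in dict(h1=(466,360),h2=(415,289),h3=(367,226)).items(): print("S",n,S(*p,.05))
print("bot of tube S",S(557,600,.116))
E
```

```text
bar top [ 0.5321 -0.0821  0.082 ] true .5315 -.082
hub top [0.5317 0.0495 0.082 ] [0.5321 0.0432 0.082 ] true .5302 .048
h0 [ 0.6728 -0.1056  0.05  ]
h1 [ 0.6724 -0.0454  0.05  ]
h2 [0.672  0.0147 0.05  ]
h3 [0.6716 0.0746 0.05  ]
S h1 [ 0.6717 -0.0496  0.05  ]
S h2 [0.6719 0.0105 0.05  ]
S h3 [0.6708 0.0694 0.05  ]
bot of tube S [ 0.6012 -0.2739  0.116 ]
```

```bash
python3 st.py 3; python3 look.py side 340 200 400 285 7 f.png; python3 - <<'E'
from h import *
s=cam("side");o=ctrl.get_obs();p=o["ee_pos"]; print(p)
print([np.round(proj(s,p+[0,0,d]),1) for d in (-.0494,-.04,0,.03,.0526)])
E
```

```text
t 29.52 mean [ 0.592   -0.27982  0.16202] sd [4.e-05 3.e-05 4.e-05] F [-0.03 -0.44 -0.29] rot [-3.1405e+00  1.9000e-03  6.9000e-03] w 0.0175
29.5667 [ 0.5922 -0.2799  0.1623] [-3.141e+00  2.000e-03  7.000e-03] [ 0.3 -1.1 -0.5] 0.0177
tcp [370.7 251.7]
[ 0.59230524 -0.27999399  0.16274068]
[array([367.6, 274.1]), array([368.2, 269.9]), array([370.8, 251.6]), array([372.9, 237. ]), array([374.6, 225.6])]
```

View pics/f.png

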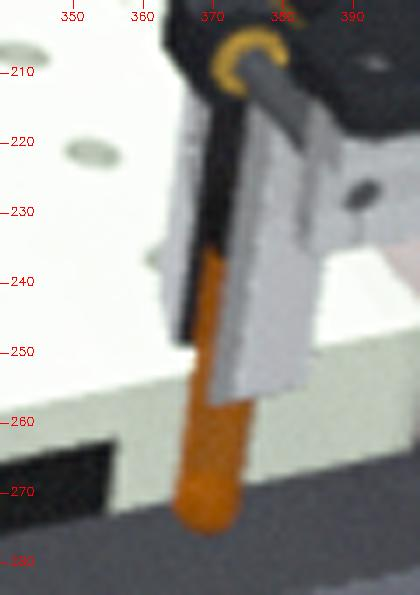

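Request:
{"name": "jog_arm", "arguments": {
  "moves": [
    [[4,12,0],[0,0,0],10],
    [[12,36,0],[0,0,0],10],
    [[22,66,0],[0,0,0],10],
    [[32,96,0],[0,0,0],10],
    [[40,120,0],[0,0,0],10]
  ]
}}

```text
time_s: 30.08
ee_pos: [0.633, -0.1571, 0.1634]
eef_rot: [-3.141, 0.0, 0.008]
force: [0.1, -0.2, -0.4]
grip_width: 0.0173
```

Request:
{"name": "jog_arm", "arguments": {
  "moves": [
    [[10,30,0],[0,0,0],10],
    [[20,60,0],[0,0,0],10],
    [[30,90,0],[0,0,0],10],
    [[36,108,0],[0,0,0],10],
    [[38.7,114.5,0],[0,0,0],10]
  ]
}}

```text
time_s: 30.5
ee_pos: [0.6716, -0.0417, 0.1632]
eef_rot: [-3.141, 0.0, 0.01]
force: [-0.1, -0.3, -0.1]
grip_width: 0.0177
```

```bash
python3 st.py 5; python3 look.py side 320 150 380 235 7 f.png; python3 - <<'E'
from h import *
s=cam("side");o=ctrl.get_obs();p=o["ee_pos"]; print(p)
print([np.round(proj(s,p+[0,0,d]),1) for d in (-.0494,0,.03,.0526)])
E
```

```text
t 30.7 mean [ 0.67131 -0.04404  0.16323] sd [3.00e-04 1.77e-03 5.00e-05] F [-0.07 -0.11 -0.38] rot [3.1414e+00 3.0000e-04 6.4000e-03] w 0.0175
30.75 [ 0.6709 -0.0467  0.1634] [3.141 0.    0.006] [-0.9 -0.2 -0.2] 0.0177
tcp [356.6 177.1]
[ 0.67094982 -0.04682288  0.16351124]
[array([354.6, 196.9]), array([356.7, 177. ]), array([358. , 164.4]), array([359.1, 154.6])]
```

View pics/f.png

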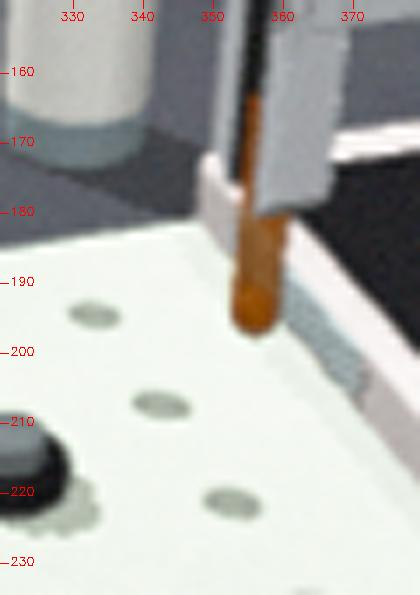

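Request:
{"name": "jog_arm", "arguments": {
  "moves": [
    [[0,0,-10],[0,0,0],10],
    [[0,0,-25],[0,0,0],10],
    [[0,0,-40],[0,0,0],10],
    [[0,0,-50],[0,0,0],10],
    [[0,0,-50],[0,0,0],10]
  ]
}}

```text
time_s: 31.27
ee_pos: [0.67, -0.0459, 0.1104]
eef_rot: [-3.141, 0.004, 0.006]
force: [0.4, 0.4, -0.2]
grip_width: 0.0178
```

```bash
python3 st.py 7; python3 look.py side 320 170 390 240 8 f.png; python3 - <<'E'
from h import *
s=cam("side");o=ctrl.get_obs();p=o["ee_pos"]; print(p)
print([np.round(proj(s,p+[0,0,d]),1) for d in (-.0494,0,.03,.0526)])
E
```

```text
t 31.57 mean [ 0.67114 -0.04576  0.11335] sd [5.70e-04 7.00e-05 1.41e-03] F [ 0.2  -0.32 -0.09] rot [ 3.1414e+00 -1.4000e-03  6.8000e-03] w 0.0178
31.6167 [ 0.6714 -0.0456  0.1142] [ 3.141e+00 -1.000e-03  7.000e-03] [-0.3 -0.7 -0.8] 0.0175
tcp [354.6 196.5]
[ 0.6713337  -0.0455627   0.11393768]
[array([352.5, 215.3]), array([354.5, 196.6]), array([355.8, 184.7]), array([356.7, 175.5])]
```

View pics/f.png

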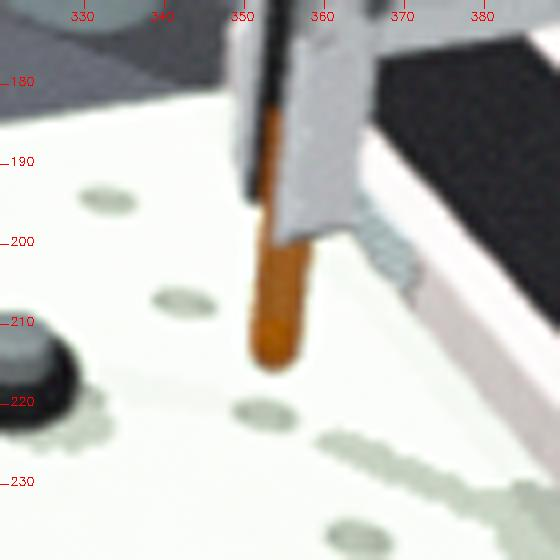

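```bash
python3 - <<'E'
from h import *
s=cam("side");p=np.array([.6713,-.0456,.1139])
c=p+[0,0,-.0414]; u,v=proj(s,c); d=np.linalg.norm(c-s["eye"]); print("pred low",u,v+.008*s["f"]/d)
b=np.array([353.8-u,215.5-(v+.008*s["f"]/d)]); print("bias",b)
print(onz(s,352.6-b[0],221.4-b[1],.05), onz(s,352.6,221.4,.05))
im=cv2.cvtColor(s["frame"],cv2.COLOR_RGB2HSV)
g=s["frame"][195:225,345:365]
m=((g[:,:,0].astype(int)-g[:,:,2])>60)
ys,xs=np.nonzero(m)
for y in range(m.shape[0]):
    x=np.nonzero(m[y])[0]
    if len(x): print(195+y,345+x.min(),345+x.max(),end=" | ")
E
```

```text
pred low 352.80752266349066 215.9330059331357
bias [ 0.99247734 -0.43300593]
[ 0.66871512 -0.04973664  0.05      ] [ 0.67153848 -0.04880549  0.05      ]
195 353 353 | 196 353 353 | 197 353 353 | 198 352 353 | 199 352 352 | 200 352 353 | 201 352 358 | 202 352 357 | 203 352 357 | 204 352 357 | 205 352 357 | 206 352 357 | 207 352 357 | 208 351 357 | 209 351 357 | 210 351 357 | 211 351 356 | 212 351 356 | 213 351 356 | 214 351 356 | 215 353 355 |
```

Request:
{"name": "jog_arm", "arguments": {
  "moves": [
    [[-0.8,-0.5,-5],[0,0,0],10],
    [[-0.8,-0.5,-10],[0,0,0],10],
    [[-0.8,-0.5,-15],[0,0,0],10],
    [[-0.8,-0.5,-19],[0,0,0],10],
    [[-0.8,-0.5,-19],[0,0,0],10]
  ]
}}

```text
time_s: 32.18
ee_pos: [0.6699, -0.046, 0.093]
eef_rot: [-3.141, 0.002, 0.007]
force: [-0.6, -0.5, -0.1]
grip_width: 0.0176
```

```bash
python3 st.py 6; python3 look.py side 320 170 390 240 8 f.png
```

```text
t 32.43 mean [ 0.6703  -0.04604  0.09413] sd [2.2e-04 2.0e-05 6.0e-04] F [-0.2  -0.05 -0.57] rot [ 3.1415e+00 -4.0000e-04  6.9000e-03] w 0.0176
32.4833 [ 0.6705 -0.0461  0.0947] [ 3.142 -0.     0.007] [ 0.6  0.2 -0.7] 0.018
tcp [353.5 204.2]
```

View pics/f.png

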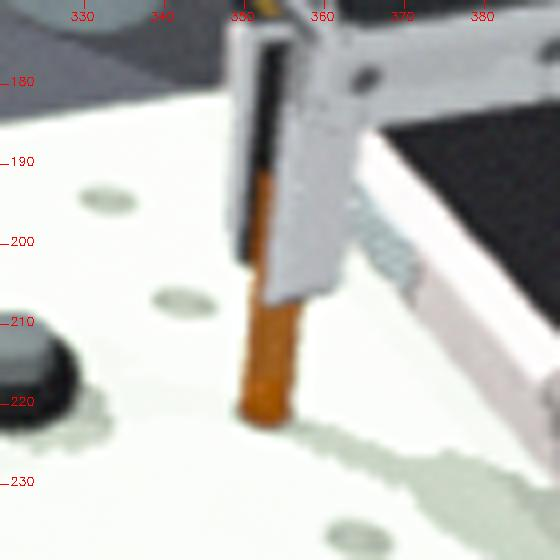

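Request:
{"name": "jog_arm", "arguments": {
  "moves": [
    [[0,0,-4],[0,0,0],10],
    [[0,0,-8],[0,0,0],10],
    [[0,0,-12],[0,0,0],10],
    [[0,0,-15],[0,0,0],10],
    [[0,0,-15],[0,0,0],10]
  ]
}}

```text
time_s: 32.95
ee_pos: [0.67, -0.046, 0.0784]
eef_rot: [-3.141, 0.001, 0.007]
force: [0.1, 0.6, -0.8]
grip_width: 0.0179
```

```bash
python3 st.py 4; python3 look.py side 320 170 390 240 8 f.png
```

```text
t 33.1 mean [ 0.67024 -0.04604  0.079  ] sd [1.6e-04 3.0e-05 4.2e-04] F [-0.12  0.26 -0.44] rot [-3.1416 -0.      0.0068] w 0.0179
33.15 [ 0.6705 -0.0461  0.0796] [ 3.142 -0.     0.007] [ 0.8  0.  -0.4] 0.018
tcp [352.8 209.9]
```

View pics/f.png

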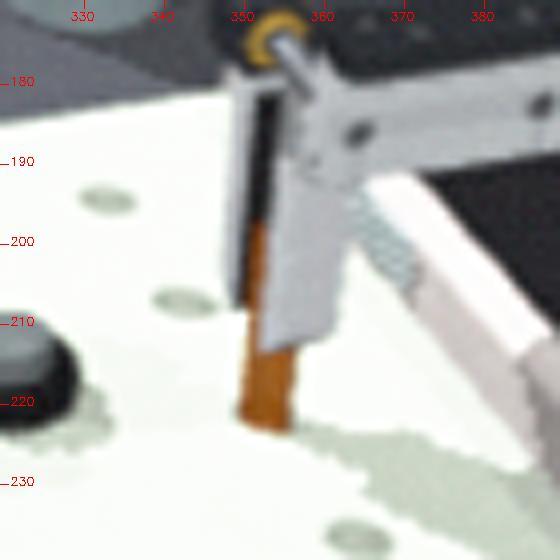

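Tube is in the hole with no resistance; continue to the bottom.

Request:
{"name": "jog_arm", "arguments": {
  "moves": [
    [[0,0,-5],[0,0,0],10],
    [[0,0,-10],[0,0,0],10],
    [[0,0,-15],[0,0,0],10],
    [[0,0,-19],[0,0,0],10],
    [[0,0,-19],[0,0,0],10]
  ]
}}

```text
time_s: 33.62
ee_pos: [0.6701, -0.046, 0.0594]
eef_rot: [-3.141, 0.001, 0.007]
force: [-0.1, -0.3, 0.3]
grip_width: 0.018
```

```bash
python3 st.py 4
```

```text
t 33.77 mean [ 0.67024 -0.04605  0.05998] sd [9.0e-05 1.0e-05 3.7e-04] F [ 0.24  0.1  -0.22] rot [-3.1416e+00  2.0000e-04  6.9000e-03] w 0.0177
```

Request:
{"name": "jog_arm", "arguments": {
  "moves": [
    [[0,0,0],[0,0,0],30],
    [[0,0,0],[0,0,0],30],
    [[0,0,0],[0,0,0],30],
    [[0,0,20],[0,0,0],30],
    [[0,0,50],[0,0,0],30]
  ]
}}

```text
time_s: 34.23
ee_pos: [0.6689, -0.0459, 0.1081]
eef_rot: [-3.141, 0.005, 0.007]
force: [0.0, 0.3, 0.7]
grip_width: 0.03
```

Request:
{"name": "jog_arm", "arguments": {
  "moves": [
    [[0,0,40],[0,0,0],40],
    [[-20,-40,60],[0,0,0],40],
    [[-36,-75,60],[0,0,0],40],
    [[-55,-115,60],[0,0,0],40],
    [[-74,-155,60],[0,0,0],40]
  ]
}}

```text
time_s: 34.65
ee_pos: [0.5993, -0.1944, 0.1712]
eef_rot: [3.141, -0.001, 0.008]
force: [1.1, -0.8, -0.1]
grip_width: 0.0402
```

```bash
python3 look.py side 250 150 420 320 3.5 f.png
```

```text
34.65 [ 0.5993 -0.1944  0.1712] [ 3.141e+00 -1.000e-03  8.000e-03] [ 1.1 -0.8 -0.1] 0.0402
tcp [354.1 218. ]
```

View pics/f.png

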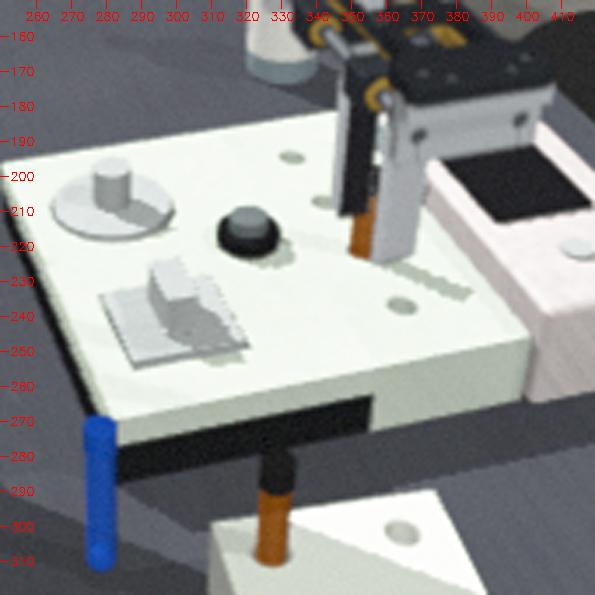

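Request:
{"name": "jog_arm", "arguments": {
  "moves": [
    [[-30,-30,0],[0,0,0],40],
    [[-60,-60,0],[0,0,0],40],
    [[-74,-71.5,0],[0,0,0],40],
    [[-74,-71.5,-20],[0,0,0],40],
    [[-74,-71.5,-20],[0,0,0],40]
  ]
}}

```text
time_s: 35.12
ee_pos: [0.5245, -0.265, 0.1481]
eef_rot: [-3.14, 0.003, 0.005]
force: [-0.4, 0.4, -1.6]
grip_width: 0.0399
```

```bash
python3 st.py 8; python3 look.py side 270 190 400 320 4.6 f.png
```

```text
t 35.47 mean [ 0.52626 -0.26434  0.15043] sd [0.00081 0.00026 0.00104] F [-0.19  0.23 -0.13] rot [ 3.1412e+00 -7.0000e-04  7.8000e-03] w 0.0401
35.5167 [ 0.5266 -0.2643  0.1509] [ 3.141e+00 -1.000e-03  8.000e-03] [ 0.5 -0.2 -0.5] 0.04
tcp [329.5 258.4]
```

View pics/f.png

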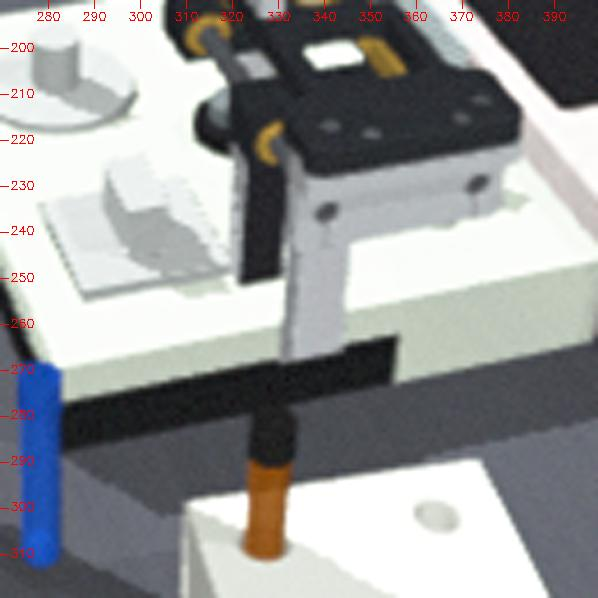

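Request:
{"name": "jog_arm", "arguments": {
  "moves": [
    [[-4.5,-8,0],[0,0,0],40],
    [[-4.5,-8,-35],[0,0,0],40],
    [[-4.5,-8,-70],[0,0,0],40],
    [[-4.5,-8,-90],[0,0,0],40],
    [[-4.5,-8,-90],[0,0,0],40]
  ],
  "squeeze": 6
}}

```text
time_s: 35.98
ee_pos: [0.5194, -0.2719, 0.0561]
eef_rot: [-3.138, 0.006, 0.007]
force: [-0.8, 0.8, 0.1]
grip_width: 0.0399
```

```bash
python3 st.py 5; python3 look.py side 270 210 380 320 5.4 f.png
```

```text
t 36.18 mean [ 0.52129 -0.27283  0.06014] sd [0.00113 0.00051 0.00231] F [-0.18  0.1   0.47] rot [ 3.1401e+00 -2.4000e-03  6.8000e-03] w 0.0399
36.2333 [ 0.5225 -0.2732  0.0624] [ 3.14e+00 -3.00e-03  7.00e-03] [-1.   0.2 -0.2] 0.0401
tcp [326.2 301. ]
```

View pics/f.png

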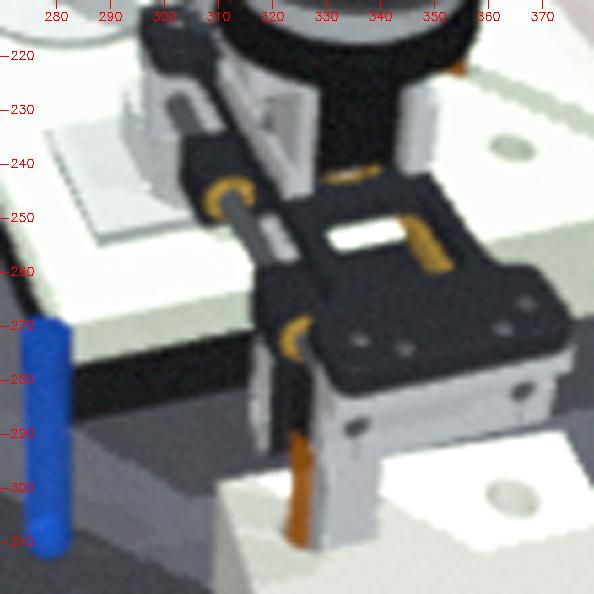

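Request:
{"name": "jog_arm", "arguments": {
  "moves": [
    [[0,0,0],[0,0,0],10],
    [[0,0,0],[0,0,0],10],
    [[0,0,0],[0,0,0],10],
    [[0,0,0],[0,0,0],10],
    [[0,0,0],[0,0,0],10]
  ]
}}

```text
time_s: 36.7
ee_pos: [0.5217, -0.2726, 0.0606]
eef_rot: [3.142, -0.0, 0.007]
force: [0.1, -0.1, 2.3]
grip_width: 0.0177
```

Request:
{"name": "jog_arm", "arguments": {
  "moves": [
    [[0,0,0],[0,0,0],36],
    [[0,0,0],[0,0,0],36],
    [[0,0,0],[0,0,0],36],
    [[0,0,0],[0,0,1.4],36],
    [[0,0,0],[0,0,2.8],36]
  ]
}}

```text
time_s: 37.12
ee_pos: [0.5217, -0.2726, 0.0604]
eef_rot: [-3.142, 0.0, 0.256]
force: [0.6, -0.3, -0.8]
grip_width: 0.0363
```

Request:
{"name": "jog_arm", "arguments": {
  "moves": [
    [[0,0,0],[0,0,1.4],36],
    [[0,0,0],[0,0,2.8],36],
    [[0,0,0],[0,0,4.2],36],
    [[0,0,0],[0,0,5.6],36],
    [[0,0,0],[0,0,7],36]
  ]
}}

```text
time_s: 37.53
ee_pos: [0.5216, -0.2726, 0.0604]
eef_rot: [-3.141, 0.0, 0.868]
force: [-0.0, 0.3, -0.9]
grip_width: 0.0363
```

Request:
{"name": "jog_arm", "arguments": {
  "moves": [
    [[0,0,0],[0,0,1.4],36],
    [[0,0,0],[0,0,2.8],36],
    [[0,0,0],[0,0,4.2],36],
    [[0,0,0],[0,0,5.6],36],
    [[0,0,0],[0,0,7],36]
  ]
}}

```text
time_s: 37.95
ee_pos: [0.5217, -0.2726, 0.0604]
eef_rot: [-3.142, -0.0, 1.479]
force: [-0.1, -0.3, 0.3]
grip_width: 0.0358
```

Request:
{"name": "jog_arm", "arguments": {
  "moves": [
    [[0,0,0],[0,0,1.2],36],
    [[0,0,0],[0,0,1.2],10],
    [[0,0,0],[0,0,1.2],10],
    [[0,0,0],[0,0,1.2],10],
    [[0,0,0],[0,0,1.2],10]
  ],
  "squeeze": 8
}}

```text
time_s: 38.37
ee_pos: [0.5217, -0.2726, 0.0604]
eef_rot: [-3.142, -0.0, 1.575]
force: [0.3, -0.4, 0.0]
grip_width: 0.0177
```

```bash
python3 st.py 4; python3 look.py side 270 210 380 320 5.4 f.png
```

```text
t 38.52 mean [ 0.52165 -0.27259  0.06043] sd [1.e-05 1.e-05 1.e-05] F [ 0.2  -0.16  0.03] rot [-3.1415 -0.      1.5765] w 0.0176
38.5667 [ 0.5217 -0.2726  0.0605] [3.142 0.    1.577] [ 0.3  0.9 -0.5] 0.0179
tcp [325.6 301.6]
```

View pics/f.png

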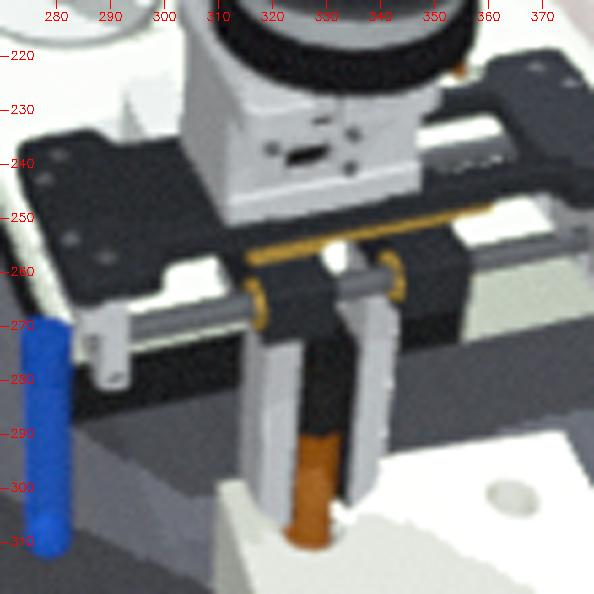

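Request:
{"name": "jog_arm", "arguments": {
  "moves": [
    [[0,0,8],[0,0,0],10],
    [[0,0,24],[0,0,0],10],
    [[0,0,54],[0,0,0],10],
    [[0,0,84],[0,0,0],10],
    [[0,0,100],[0,0,0],10]
  ]
}}

```text
time_s: 39.03
ee_pos: [0.5224, -0.273, 0.1646]
eef_rot: [3.138, 0.002, 1.577]
force: [0.3, 0.6, 1.0]
grip_width: 0.0176
```

Request:
{"name": "jog_arm", "arguments": {
  "moves": [
    [[9,10,0],[0,0,0],10],
    [[27,30,0],[0,0,0],10],
    [[47,53,0],[0,0,0],10],
    [[67,76,0],[0,0,0],10],
    [[85,96,0],[0,0,0],10]
  ]
}}

```text
time_s: 39.45
ee_pos: [0.6076, -0.1744, 0.1596]
eef_rot: [-3.141, -0.001, 1.578]
force: [-0.1, -0.5, -0.0]
grip_width: 0.0179
```

Request:
{"name": "jog_arm", "arguments": {
  "moves": [
    [[18,20,0],[0,0,0],10],
    [[38,42,0],[0,0,0],10],
    [[54,60,0],[0,0,0],10],
    [[64,70.6,0],[0,0,0],10],
    [[64,70.6,0],[0,0,0],10]
  ]
}}

```text
time_s: 39.87
ee_pos: [0.6718, -0.1027, 0.159]
eef_rot: [-3.14, -0.001, 1.58]
force: [-0.8, 0.4, -0.6]
grip_width: 0.0181
```

Request:
{"name": "jog_arm", "arguments": {
  "moves": [
    [[0,0,-10],[0,0,0],10],
    [[0,0,-22],[0,0,0],10],
    [[0,0,-34],[0,0,0],10],
    [[0,0,-44],[0,0,0],10],
    [[0,0,-46],[0,0,0],10]
  ]
}}

```text
time_s: 40.28
ee_pos: [0.6694, -0.1064, 0.1114]
eef_rot: [-3.138, -0.001, 1.577]
force: [-0.2, 0.0, -0.4]
grip_width: 0.0175
```

```bash
python3 st.py 8; python3 look.py side 330 180 410 260 7 f.png
```

```text
t 40.63 mean [ 0.67044 -0.10626  0.11403] sd [0.00058 0.00011 0.00137] F [-0.08 -0.27 -0.25] rot [3.1405e+00 2.0000e-04 1.5776e+00] w 0.0177
40.6833 [ 0.6709 -0.106   0.115 ] [3.141 0.    1.578] [-0.1  0.1 -0. ] 0.0179
tcp [366.2 211.2]
```

View pics/f.png

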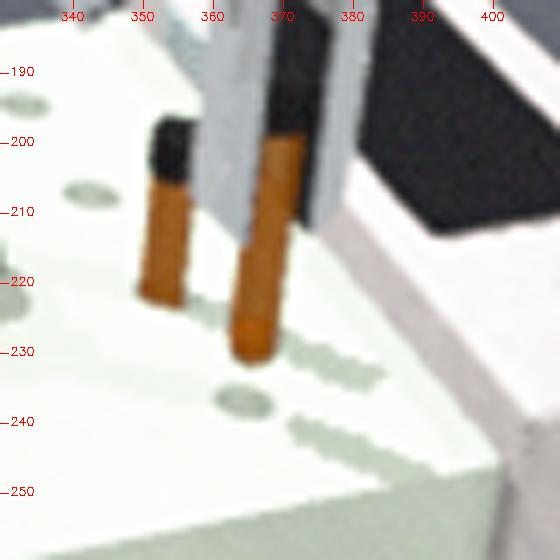

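Request:
{"name": "jog_arm", "arguments": {
  "moves": [
    [[-0.4,0,-5],[0,0,0],10],
    [[-0.4,0,-10],[0,0,0],10],
    [[-0.4,0,-15],[0,0,0],10],
    [[-0.4,0,-20],[0,0,0],10],
    [[-0.4,0,-20],[0,0,0],10]
  ]
}}

```text
time_s: 41.15
ee_pos: [0.6698, -0.1059, 0.0929]
eef_rot: [-3.14, -0.0, 1.578]
force: [1.3, -0.5, -1.3]
grip_width: 0.0178
```

```bash
python3 st.py 6; python3 look.py side 330 180 410 260 7 f.png
```

```text
t 41.4 mean [ 0.67018 -0.10596  0.09406] sd [2.0e-04 6.0e-05 6.6e-04] F [ 0.44 -0.22 -0.48] rot [3.1412e+00 1.0000e-04 1.5777e+00] w 0.0175
41.45 [ 0.6704 -0.1061  0.0947] [3.141 0.    1.578] [-0.5 -0.8 -1.3] 0.0179
tcp [365.  219.3]
```

View pics/f.png

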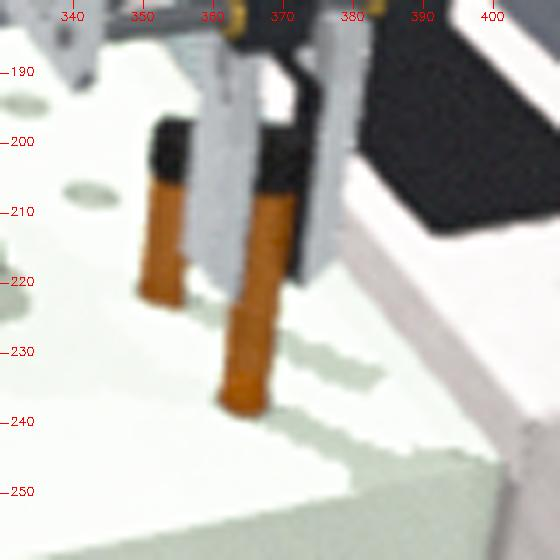

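Request:
{"name": "jog_arm", "arguments": {
  "moves": [
    [[0,0,-4],[0,0,0],10],
    [[0,0,-8],[0,0,0],10],
    [[0,0,-12],[0,0,0],10],
    [[0,0,-15],[0,0,0],10],
    [[0,0,-15],[0,0,0],10]
  ]
}}

```text
time_s: 41.92
ee_pos: [0.67, -0.1059, 0.0784]
eef_rot: [-3.141, -0.0, 1.578]
force: [1.3, -0.2, -1.8]
grip_width: 0.0173
```

```bash
python3 st.py 4
```

```text
t 42.07 mean [ 0.67015 -0.10595  0.07898] sd [1.0e-04 3.0e-05 3.7e-04] F [ 0.87  0.37 -0.42] rot [-3.1415 -0.      1.5777] w 0.0179
```

Request:
{"name": "jog_arm", "arguments": {
  "moves": [
    [[0,0,-5],[0,0,0],10],
    [[0,0,-10],[0,0,0],10],
    [[0,0,-15],[0,0,0],10],
    [[0,0,-18.5],[0,0,0],10],
    [[0,0,-18.5],[0,0,0],10]
  ]
}}

```text
time_s: 42.53
ee_pos: [0.6702, -0.106, 0.0602]
eef_rot: [-3.141, -0.0, 1.578]
force: [1.5, 0.6, -0.3]
grip_width: 0.0175
```

```bash
python3 st.py 4; python3 look.py side 330 180 410 260 7 f.png
```

```text
t 42.68 mean [ 0.67017 -0.10597  0.06051] sd [1.0e-05 1.0e-05 1.9e-04] F [ 1.26 -0.23 -0.83] rot [-3.1412e+00 -1.0000e-04  1.5777e+00] w 0.0178
42.7333 [ 0.6702 -0.106   0.0608] [-3.141 -0.     1.578] [ 1.5 -0.6 -1.1] 0.0178
tcp [363.3 232.3]
```

View pics/f.png

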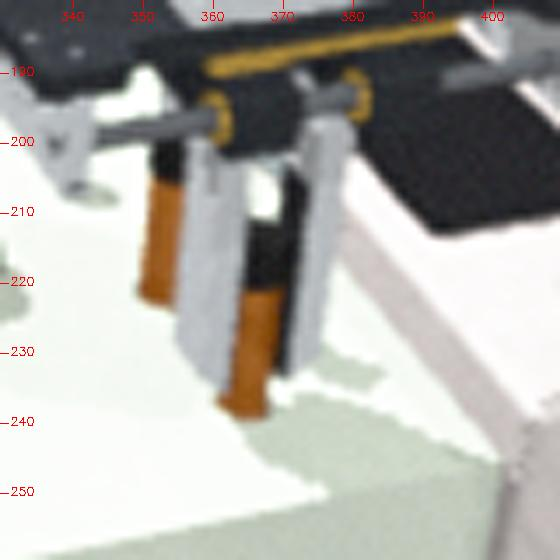

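Request:
{"name": "jog_arm", "arguments": {
  "moves": [
    [[0,0,0],[0,0,0],30],
    [[0,0,0],[0,0,0],30],
    [[0,0,0],[0,0,0],30],
    [[0,0,25],[0,0,0],30],
    [[0,0,60],[0,0,0],30]
  ]
}}

```text
time_s: 43.2
ee_pos: [0.6687, -0.1057, 0.1183]
eef_rot: [-3.135, -0.001, 1.578]
force: [-0.3, -0.2, 0.5]
grip_width: 0.03
```

Request:
{"name": "jog_arm", "arguments": {
  "moves": [
    [[0,0,40],[0,0,0],30],
    [[-10,-30,60],[0,0,0],0],
    [[-20,-70,60],[0,0,0],0],
    [[-30,-110,60],[0,0,0],0],
    [[-30,-110,60],[0,0,0],0]
  ]
}}

```text
time_s: 43.62
ee_pos: [0.6383, -0.2224, 0.1814]
eef_rot: [3.141, 0.001, 1.572]
force: [0.7, 0.0, 0.5]
grip_width: 0.0069
```

```bash
python3 look.py side 240 150 420 320 4 f.png; python3 look.py top 205 120 335 235 6 c.png; python3 - <<'E'
from h import *
c=cam("top");s=cam("side")
for u2,v2 in((320.6,211.4),(319.6,210.6)):
  for z in (.06,.065,.07,.075,.08): print(z,onz(c,273.3,178.3,z)[:2],onz(s,u2,v2,z)[:2])
E
```

```text
43.6167 [ 0.6383 -0.2224  0.1814] [3.141e+00 1.000e-03 1.572e+00] [0.7 0.  0.5] 0.0069
tcp [381.7 218.4]
43.6667 [ 0.6391 -0.2194  0.181 ] [-3.142  0.     1.573] [ 0.1  0.4 -0.5] 0.0026
tcp [360.9 152.9]
0.06 [ 0.60672407 -0.01637486] [ 0.6106036  -0.00471458]
0.065 [ 0.60548852 -0.01633114] [ 0.60783071 -0.01160684]
0.07 [ 0.60425297 -0.01628741] [ 0.60505782 -0.01849909]
0.075 [ 0.60301742 -0.01624368] [ 0.60228493 -0.02539135]
0.08 [ 0.60178187 -0.01619995] [ 0.59951204 -0.0322836 ]
0.06 [ 0.60672407 -0.01637486] [ 0.60952905 -0.00099593]
0.065 [ 0.60548852 -0.01633114] [ 0.60676581 -0.00792158]
0.07 [ 0.60425297 -0.01628741] [ 0.60400257 -0.01484723]
0.075 [ 0.60301742 -0.01624368] [ 0.60123932 -0.02177287]
0.08 [ 0.60178187 -0.01619995] [ 0.59847608 -0.02869852]
```

View pics/f.png

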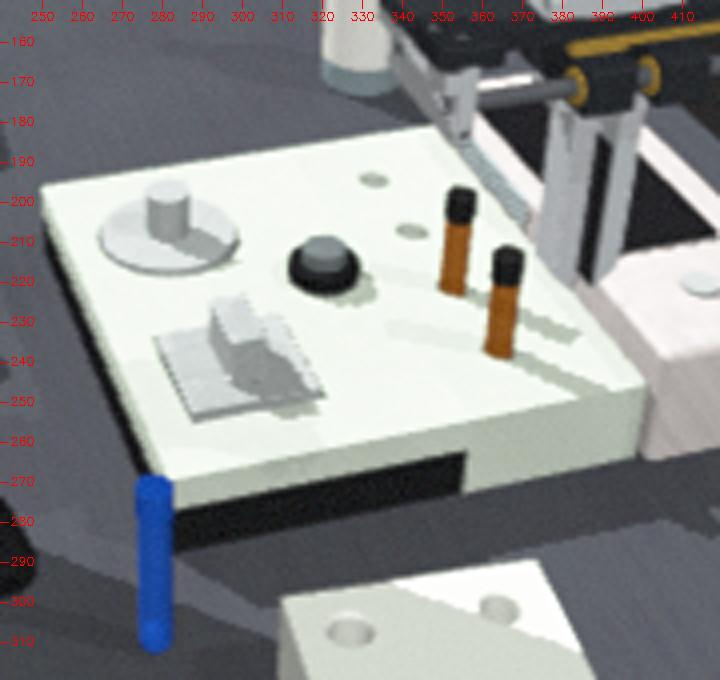

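View pics/c.png

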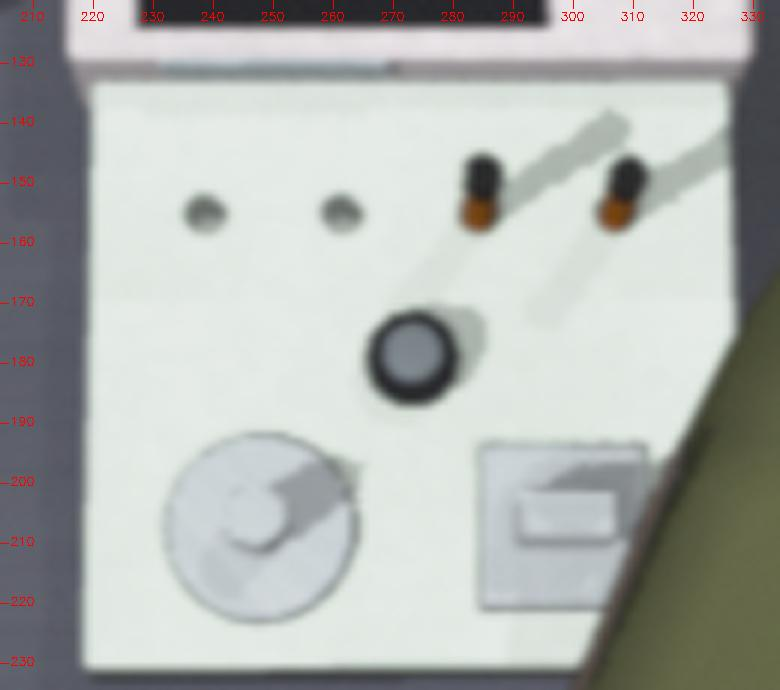

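```bash
python3 st.py 6
```

```text
t 44.07 mean [ 0.64058 -0.21494  0.1809 ] sd [7.0e-05 1.9e-04 1.0e-05] F [-0.12 -0.06 -0.24] rot [-3.1415e+00 -1.0000e-04  1.5789e+00] w 0.0003
```

Request:
{"name": "jog_arm", "arguments": {
  "moves": [
    [[-7,40,0],[0,0,0],0],
    [[-14,80,0],[0,0,0],0],
    [[-21,120,0],[0,0,0],0],
    [[-28,160,0],[0,0,0],0],
    [[-35,198,0],[0,0,0],0]
  ]
}}

```text
time_s: 44.53
ee_pos: [0.6046, -0.0157, 0.1811]
eef_rot: [3.141, -0.0, 1.578]
force: [0.9, 0.2, -0.1]
grip_width: 0.0006
```

```bash
python3 st.py 8
```

```text
t 44.88 mean [ 0.60496 -0.01586  0.18116] sd [0.00056 0.00296 0.0002 ] F [-0.14  0.72 -0.04] rot [-3.1416e+00  1.0000e-04  1.5765e+00] w 0.0001
```

Request:
{"name": "jog_arm", "arguments": {
  "moves": [
    [[-1,0,-30],[0,0,0],0],
    [[-1,0,-60],[0,0,0],0],
    [[-1,0,-85],[0,0,0],0],
    [[-1,0,-100],[0,0,0],0],
    [[-1,0,-100],[0,0,0],0]
  ]
}}

```text
time_s: 45.35
ee_pos: [0.6027, -0.0189, 0.0773]
eef_rot: [-3.136, -0.001, 1.576]
force: [-0.4, 0.4, 0.5]
grip_width: 0.0006
```

```bash
python3 st.py 8; python3 look.py side 280 160 360 240 7 f.png
```

```text
t 45.7 mean [ 0.60443 -0.01853  0.0812 ] sd [0.00079 0.00025 0.00173] F [-0.1   0.36  0.45] rot [3.1398e+00 2.0000e-04 1.5775e+00] w 0.0003
45.75 [ 0.6046 -0.0181  0.0819] [3.14  0.    1.578] [-0.5  0.2  0.5] 0.0004
tcp [320.6 206.9]
```

View pics/f.png

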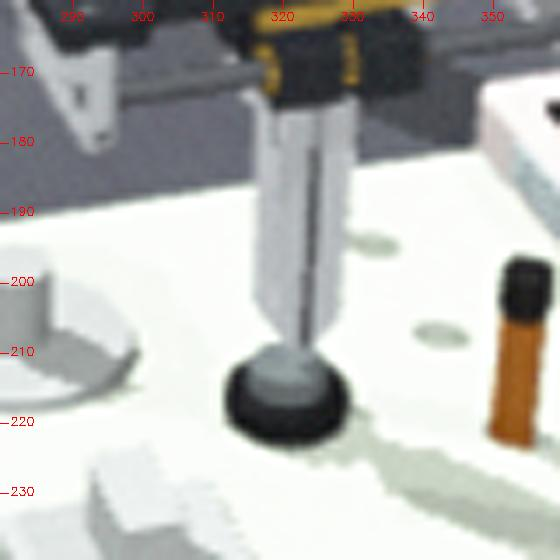

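Request:
{"name": "jog_arm", "arguments": {
  "moves": [
    [[-2,1.5,0],[0,0,0],0],
    [[-2,1.5,-4],[0,0,0],0],
    [[-2,1.5,-8],[0,0,0],0],
    [[-2,1.5,-11],[0,0,0],0],
    [[-2,1.5,-11],[0,0,0],0]
  ]
}}

```text
time_s: 46.22
ee_pos: [0.6022, -0.0164, 0.0693]
eef_rot: [-3.141, -0.0, 1.578]
force: [-0.4, 1.2, 2.3]
grip_width: 0.0002
```

```bash
python3 st.py 6; python3 look.py side 280 160 360 240 7 f.png
```

```text
t 46.47 mean [ 0.60224 -0.01642  0.06984] sd [1.0e-05 1.0e-05 2.6e-04] F [-0.77  1.08  2.73] rot [-3.1414e+00 -1.0000e-04  1.5777e+00] w 0.0002
46.5167 [ 0.6022 -0.0164  0.0701] [-3.141 -0.     1.578] [-0.2  2.5  3.4] 0.0007
tcp [319.1 211.1]
```

View pics/f.png

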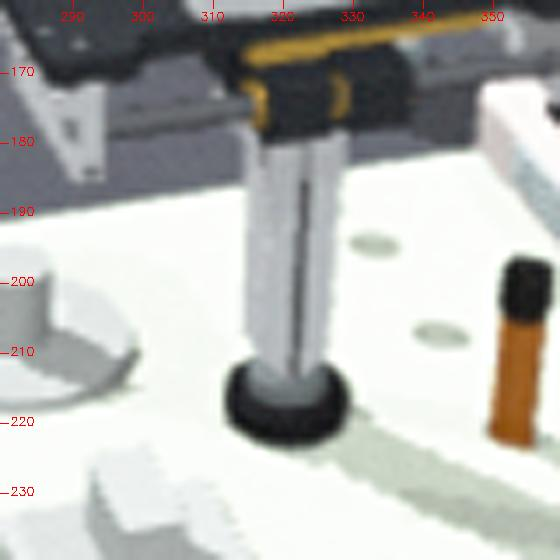

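Request:
{"name": "jog_arm", "arguments": {
  "moves": [
    [[0,0,-1.5],[0,0,0],0],
    [[0,0,-3],[0,0,0],0],
    [[0,0,-4],[0,0,0],0],
    [[0,0,-4],[0,0,0],0],
    [[0,0,-4],[0,0,0],0]
  ]
}}

```text
time_s: 46.98
ee_pos: [0.6023, -0.0165, 0.0663]
eef_rot: [3.141, -0.0, 1.578]
force: [-3.0, 1.6, 7.5]
grip_width: 0.0002
```

```bash
python3 st.py 4
```

```text
t 47.13 mean [ 0.60235 -0.01646  0.06627] sd [0.e+00 1.e-05 1.e-05] F [-3.21  1.43  7.23] rot [ 3.1413 -0.      1.5777] w 0.0004
```

Request:
{"name": "jog_arm", "arguments": {
  "moves": [
    [[0,0,-1],[0,0,0],0],
    [[0,0,-2],[0,0,0],0],
    [[0,0,-2],[0,0,0],0],
    [[0,0,-2],[0,0,0],0],
    [[0,0,-2],[0,0,0],0]
  ]
}}

```text
time_s: 47.6
ee_pos: [0.6025, -0.0165, 0.0659]
eef_rot: [3.141, 0.0, 1.578]
force: [-10.9, 1.9, 24.0]
grip_width: 0.0005
```

```bash
python3 st.py 4;  python3 look.py side 280 160 360 240 7 f.png
```

```text
t 47.75 mean [ 0.6025  -0.01646  0.06591] sd [1.e-05 1.e-05 1.e-05] F [-11.21   2.03  23.63] rot [3.1406e+00 1.0000e-04 1.5778e+00] w 0.0003
47.8 [ 0.6025 -0.0165  0.0659] [3.141 0.    1.578] [-10.2   1.6  23.2] 0.0005
tcp [319.1 212.6]
```

View pics/f.png

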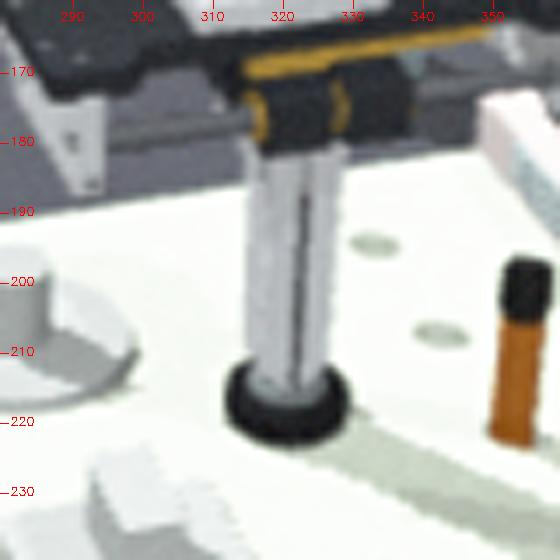

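Request:
{"name": "jog_arm", "arguments": {
  "moves": [
    [[0,0,5],[0,0,0],0],
    [[0,0,14],[0,0,0],0],
    [[-3,0,14],[0,0,0],0],
    [[-3,0,14],[0,0,0],0],
    [[-3,0,14],[0,0,0],0]
  ]
}}

```text
time_s: 48.27
ee_pos: [0.5989, -0.0166, 0.0775]
eef_rot: [-3.141, 0.0, 1.578]
force: [0.4, -0.4, 0.3]
grip_width: 0.0003
```

```bash
python3 st.py 5
```

```text
t 48.47 mean [ 0.59903 -0.01655  0.07745] sd [7.e-05 2.e-05 5.e-05] F [-0.22 -0.36  0.45] rot [-3.1409 -0.      1.5776] w 0.0003
```

Request:
{"name": "jog_arm", "arguments": {
  "moves": [
    [[0,0,-2],[0,0,0],0],
    [[0,0,-4],[0,0,0],0],
    [[0,0,-4],[0,0,0],0],
    [[0,0,-4],[0,0,0],0],
    [[0,0,-4],[0,0,0],0]
  ]
}}

```text
time_s: 48.93
ee_pos: [0.5993, -0.0165, 0.0739]
eef_rot: [-3.142, -0.0, 1.578]
force: [-0.1, 0.4, 0.8]
grip_width: 0.0006
```

```bash
python3 st.py 5
```

```text
t 49.13 mean [ 0.59931 -0.01649  0.07399] sd [2.e-05 0.e+00 5.e-05] F [-0.22 -0.01  0.27] rot [ 3.1414 -0.      1.5776] w 0.0008
```

Request:
{"name": "jog_arm", "arguments": {
  "moves": [
    [[0,0,-1],[0,0,0],0],
    [[0,0,-2],[0,0,0],0],
    [[0,0,-2],[0,0,0],0],
    [[0,0,-2],[0,0,0],0],
    [[0,0,-2],[0,0,0],0]
  ]
}}

```text
time_s: 49.6
ee_pos: [0.5993, -0.0165, 0.072]
eef_rot: [3.141, 0.0, 1.578]
force: [-0.3, 0.3, 0.7]
grip_width: 0.0004
```

```bash
python3 st.py 5
```

```text
t 49.8 mean [ 0.59932 -0.01651  0.07202] sd [1.e-05 1.e-05 1.e-05] F [0.08 0.46 1.33] rot [3.1415 0.     1.5777] w 0.0006
```

Request:
{"name": "jog_arm", "arguments": {
  "moves": [
    [[0,0,-1],[0,0,0],0],
    [[0,0,-2],[0,0,0],0],
    [[0,0,-2],[0,0,0],0],
    [[0,0,-2],[0,0,0],0],
    [[0,0,-2],[0,0,0],0]
  ]
}}

```text
time_s: 50.27
ee_pos: [0.5993, -0.0165, 0.07]
eef_rot: [3.141, -0.0, 1.578]
force: [0.2, 0.2, 3.0]
grip_width: 0.0007
```

```bash
python3 st.py 5
```

```text
t 50.47 mean [ 0.59932 -0.01649  0.07001] sd [1.e-05 1.e-05 1.e-05] F [0.06 0.19 3.17] rot [ 3.1415 -0.      1.5777] w 0.0006
```

Request:
{"name": "jog_arm", "arguments": {
  "moves": [
    [[0,0,-1.5],[0,0,0],0],
    [[0,0,-3],[0,0,0],0],
    [[0,0,-4],[0,0,0],0],
    [[0,0,-5],[0,0,0],0],
    [[0,0,-5],[0,0,0],0]
  ]
}}

```text
time_s: 50.93
ee_pos: [0.5994, -0.0165, 0.0661]
eef_rot: [3.141, 0.0, 1.578]
force: [-5.6, -0.1, 15.0]
grip_width: 0.0005
```

```bash
python3 st.py 3
```

```text
t 51.03 mean [ 0.59944 -0.0165   0.0661 ] sd [1.e-05 1.e-05 2.e-05] F [-5.78  0.2  15.8 ] rot [3.1409e+00 1.0000e-04 1.5777e+00] w 0.0007
```

Request:
{"name": "jog_arm", "arguments": {
  "moves": [
    [[0,0,10],[0,0,0],0],
    [[0,0,40],[0,0,0],0],
    [[0,0,80],[0,0,0],0],
    [[0,0,110],[0,0,0],0],
    [[0,0,130],[0,0,0],0]
  ]
}}

```text
time_s: 51.5
ee_pos: [0.5997, -0.0165, 0.1981]
eef_rot: [3.139, 0.0, 1.578]
force: [-0.6, 0.7, 0.6]
grip_width: 0.0004
```

Request:
{"name": "jog_arm", "arguments": {
  "moves": [
    [[-20,-35,0],[0,0,0],10],
    [[-40,-70,0],[0,0,0],10],
    [[-60,-105,0],[0,0,0],10],
    [[-80,-140,0],[0,0,0],10],
    [[-100,-175,0],[0,0,0],10]
  ]
}}

```text
time_s: 51.92
ee_pos: [0.4978, -0.1927, 0.1947]
eef_rot: [-3.141, -0.0, 1.578]
force: [0.2, -1.2, 0.8]
grip_width: 0.0103
```

Request:
{"name": "jog_arm", "arguments": {
  "moves": [
    [[-20,-40,0],[0,0,0],10],
    [[-40,-80,0],[0,0,0],10],
    [[-60,-100,0],[0,0,0],10],
    [[-60,-100,0],[0,0,0],10],
    [[-60,-100,0],[0,0,0],10]
  ]
}}

```text
time_s: 52.33
ee_pos: [0.4383, -0.2924, 0.1947]
eef_rot: [-3.141, -0.001, 1.575]
force: [0.6, -0.5, -0.1]
grip_width: 0.0103
```

```bash
python3 st.py 8; python3 look.py side 150 110 430 330 2.7 f.png; python3 look.py top 95 80 415 310 2.4 c.png
```

```text
t 52.68 mean [ 0.43954 -0.29099  0.1948 ] sd [5.3e-04 6.2e-04 6.0e-05] F [ 0.42 -0.13 -0.01] rot [-3.1415e+00 -1.0000e-04  1.5791e+00] w 0.0097
52.7333 [ 0.4397 -0.2909  0.1949] [-3.141 -0.     1.579] [0.9 0.4 0.4] 0.0102
tcp [283.3 257.5]
52.7833 [ 0.4396 -0.291   0.1949] [-3.142 -0.     1.579] [-0.2  0.1  0.1] 0.0102
tcp [397.4 237.7]
```

View pics/f.png

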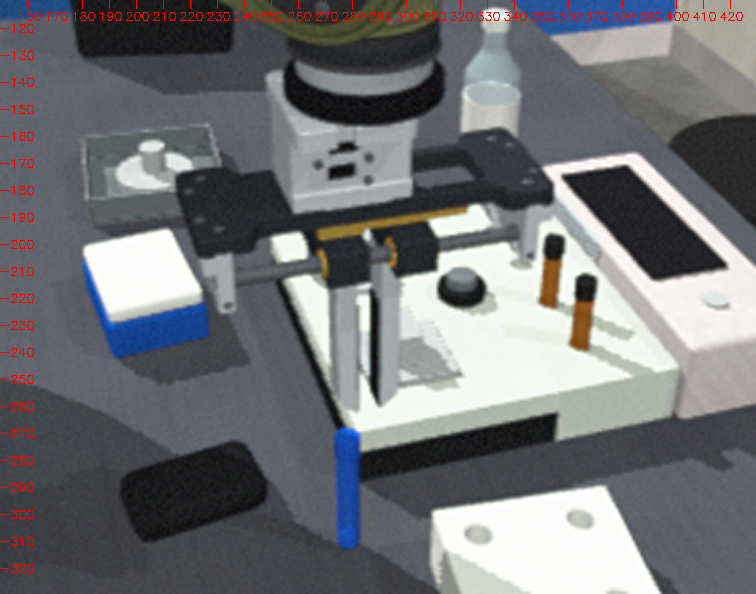

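View pics/c.png

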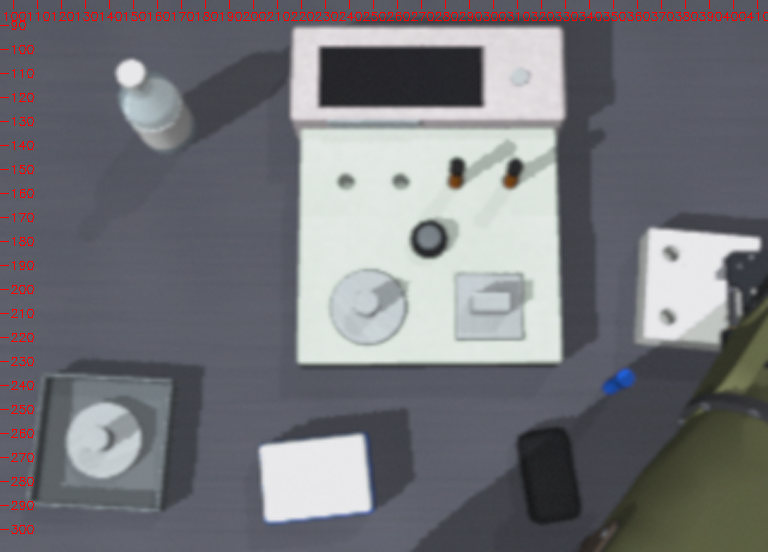

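```bash
python3 -c "
from station import ctrl
print(ctrl.hand_in())"
```

```text
the job is handed in; nothing more can be done
None
```

The analyser is loaded, the start button was pressed, and I handed the job in at about 53 s of robot time.

- **Used disc:** it lies flat in the return tray, released within about 2 mm of the tray's centre.
- **Fresh disc and plate:** each went fully home in its recess with no sideways resistance. The fresh disc is in the round recess and the plate is in the square one.
- **Tubes:** only two amber tubes were present. I gripped them by the cap at 8 N or less. They stand all the way down in holes 1 and 0, each within about 1 mm of its depth in the rack.
- **Start button:** I pressed it twice after everything was released, because the first hard stop (24 N, with 11 N sideways) might have been the housing rim. The second press, 3 mm to the side, stopped at the same height. The force traces show the button top at about 73 mm and the stop at about 66 mm, which fits the full 6 mm.

**Last checks:** the final pictures from both cameras showed everything in place, the button clear of the fingers and the gripper touching nothing. The mouse, tip box, bottle and blue look-alike look untouched.

**Disagreements:** the side camera placed points up to about 5 mm off in y compared with the robot. I relied on the top camera and on centring each piece with the gripper instead. The second tube showed about 1.3 N of sideways force while seating, so it may lean lightly on its hole wall.

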